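# Load and bolt down the soil pressure chamber

### The job

Stand every small open soil tin (there are two or three) upright on the white sample plate of the pressure chamber, then lower the deep cover, kept level, over them onto the two guide pins until it rests on its pads. Tighten the four T-nuts clockwise in two rounds, each round in star order (a nut, then the one diagonally opposite, then the other two): first every nut to about half way (an eighth of a turn), and only then every nut home to its stop at a quarter turn, so that the cover seats evenly. Finally slide the vent slide to the long line on its scale, let go, and leave everything else on the bench alone.

Things in the scene. Friction and masses are not known exactly. Their poses are not given: they have to be found in the camera images.
- chamber: Fixed grey base slab of a soil pressure chamber, its top face 24 above the bench; it spans x -145 to 91, y -145 to 145 in its frame. Origin: on the bench under the middle of the white sample plate. Yaw varies. Four T-nuts stand at x = +-72, y = +-104; the vent slide runs along the near edge at x = -117. Sizes and offsets in mm.
- plate_mid (a point): Middle of the flush white sample plate, 70 (chamber x) by 186 (chamber y) mm, at slab height; the cover's inside, 72 x 190 mm, goes over it. Four rubber spring pads, 12 mm wide, stand 8 mm above the slab at chamber x = +-49, y = +-86 and carry the cover's flange (2.4 N per mm in all).
- pin_left (a point): Tip of the guide pin at chamber x = 0, y = +117: upright, 12 mm in diameter, tip tapered, 75 mm above the bench.
- pin_right (a point): Tip of the like guide pin at chamber x = 0, y = -117 mm.
- cover: Loose deep aluminium cover, about 0.55 kg, at first on the bench at the right, long side near world x. Origin: centre of the flange's underside. Flange 120 (x) by 260 (y), 10 thick, with 14.5 holes at x = 0, y = +-117; box on it 80 x 198 outside, top at z = 51, inner ceiling 47. Fits either way round. On its pads its origin is about 30 above the chamber's; seated 24. Sizes and offsets in mm.
- cover_handle (a point): Centre of the cover's black bar handle, 85 above the flange's underside: bar 12 thick (cover x), 80 long (cover y), 14 high, 27 clear above the cover's top.
- tin_1: One of two or three identical small open aluminium moisture tins with soil, 53 wide, 40 high, 0.11 kg (may be absent). Origin: centre of its underside. On the slab its origin is at z = 24. Sizes and offsets in mm.
- tin_2: One of two or three identical small open aluminium moisture tins with soil, 53 wide, 40 high, 0.11 kg (may be absent). Origin: centre of its underside. On the slab its origin is at z = 24. Sizes and offsets in mm.
- tin_3: One of two or three identical small open aluminium moisture tins with soil, 53 wide, 40 high, 0.11 kg (may be absent). Origin: centre of its underside. On the slab its origin is at z = 24. Sizes and offsets in mm.
- nut_a (a joint): Turn of the T-nut at the far left (+x, +y) corner of the chamber, diagonally opposite nut_c. 0 = loose; grows clockwise seen from above; hard stop (home) at 1.6 rad. Thread: 6 mm down per rad; its hold-down finger comes over the flange at about 0.4 rad and presses it fully down at 1.5. Stays where left; needs under 0.3 N m.
- nut_a_bar (a point): Centre of that nut's T-bar, on its axis at chamber x = 72, y = 104, z = 107 when loose and 98 when home. Bar 12 thick, 42 long, 14 high; at joint 0 it lies along the chamber's y axis, at 1.57 along its x axis. Below it a 12 mm stem; the cover's top is about 22 lower.
- nut_b (a joint): Turn of the T-nut at the far right (+x, -y) corner of the chamber, diagonally opposite nut_d. 0 = loose; grows clockwise seen from above; hard stop (home) at 1.6 rad. Thread: 6 mm down per rad; its hold-down finger comes over the flange at about 0.4 rad and presses it fully down at 1.5. Stays where left; needs under 0.3 N m.
- nut_b_bar (a point): Centre of that nut's T-bar, on its axis at chamber x = 72, y = -104, z = 107 when loose and 98 when home. Bar 12 thick, 42 long, 14 high; at joint 0 it lies along the chamber's y axis, at 1.57 along its x axis. Below it a 12 mm stem; the cover's top is about 22 lower.
- nut_c (a joint): Turn of the T-nut at the near right (-x, -y) corner of the chamber, diagonally opposite nut_a. 0 = loose; grows clockwise seen from above; hard stop (home) at 1.6 rad. Thread: 6 mm down per rad; its hold-down finger comes over the flange at about 0.4 rad and presses it fully down at 1.5. Stays where left; needs under 0.3 N m.
- nut_c_bar (a point): Centre of that nut's T-bar, on its axis at chamber x = -72, y = -104, z = 107 when loose and 98 when home. Bar 12 thick, 42 long, 14 high; at joint 0 it lies along the chamber's y axis, at 1.57 along its x axis. Below it a 12 mm stem; the cover's top is about 22 lower.
- nut_d (a joint): Turn of the T-nut at the near left (-x, +y) corner of the chamber, diagonally opposite nut_b. 0 = loose; grows clockwise seen from above; hard stop (home) at 1.6 rad. Thread: 6 mm down per rad; its hold-down finger comes over the flange at about 0.4 rad and presses it fully down at 1.5. Stays where left; needs under 0.3 N m.
- nut_d_bar (a point): Centre of that nut's T-bar, on its axis at chamber x = -72, y = 104, z = 107 when loose and 98 when home. Bar 12 thick, 42 long, 14 high; at joint 0 it lies along the chamber's y axis, at 1.57 along its x axis. Below it a 12 mm stem; the cover's top is about 22 lower.
- vent (a joint): Position of the vent slide along the chamber's +y, 0 to 0.100 m; 0.070 is the long broad line of the scale. It starts near 0, stays where left, and needs about 2 N.
- vent_tab (a point): Grip of the vent slide: black tab 14 thick (chamber y), 24 wide (x), 26 high, this point 2 above its middle, at chamber x = -117, z = 88, y = -50 + travel (mm).
- vent_mark (a point): The long broad line of the vent scale, on the track at chamber x = -117, y = +20, z = 32 mm.
- vial_a: Bystander: red-capped glass vial, 28 wide and 65 tall, sizes in mm, to be left alone. Origin: centre of its underside.
- wood_block: Bystander: dark wooden block 70 x 110 x 50 mm, to be left alone. Origin: centre of its underside.
- wash_bottle_1: Bystander: white wash bottle, 70 wide and 201 tall, sizes in mm, to be left alone. Origin: centre of its underside.
- rock: Bystander: brown rock, 96 x 136 x 87 mm, to be left alone. Origin: centre of its underside.
There are look-alikes about, which are no part of the job. Leave any orange look-alike of the tin_2 alone.

How it is judged:
On the way, in this order (a step that is already met when the one before it is completed fails the run):
1. every tin stands upright on the sample plate (x of tin_1 in the frame of chamber between -0.011 and 0.011 m and y of tin_1 in the frame of chamber between -0.069 and 0.069 m and z of tin_1 in the frame of chamber between 0.018 and 0.03 m and angle between each of tin_1, tin_2, tin_3's own z axis and vertical below 0.12 rad and x of tin_2 in the frame of chamber between -0.011 and 0.011 m and y of tin_2 in the frame of chamber between -0.069 and 0.069 m and z of tin_2 in the frame of chamber between 0.018 and 0.03 m and x of tin_3 in the frame of chamber between -0.011 and 0.011 m and y of tin_3 in the frame of chamber between -0.069 and 0.069 m and z of tin_3 in the frame of chamber between 0.018 and 0.03 m and linear speed of each of tin_1, tin_2, tin_3 below 0.02 m/s), for 0.2 s.
2. the cover sits level on the pins and pads, nuts still loose (horizontal distance between cover and chamber below 0.006 m and angle between the y axis of cover and the y axis of chamber, either way round below 0.05 rad and angle between cover's own z axis and vertical below 0.05 rad and z of cover in the frame of chamber below 0.033 m and linear speed of each of tin_1, tin_2, tin_3, cover below 0.02 m/s and value of joint each of nut_a, nut_b, nut_c, nut_d below 0.4 rad), for 0.2 s.
3. first round: every nut is about half way (value of joint nut_a between 0.5 and 1.15 rad and value of joint nut_b between 0.5 and 1.15 rad and value of joint nut_c between 0.5 and 1.15 rad and value of joint nut_d between 0.5 and 1.15 rad), for 0.1 s.
4. second round: every nut is home and the cover is fully seated (value of joint each of nut_a, nut_b, nut_c, nut_d above 1.4 rad and horizontal distance between cover and chamber below 0.006 m and angle between the y axis of cover and the y axis of chamber, either way round below 0.05 rad and angle between cover's own z axis and vertical below 0.025 rad and z of cover in the frame of chamber below 0.0268 m), for 0.2 s.
5. the vent slide stands at the long line (value of joint vent between 0.063 and 0.077 m), for 0.2 s.
At the end, for the whole second after the job is handed in: Every tin present stands upright on the sample plate under the cover; the cover is on both pins, level within 0.025 rad, its flange less than 3 mm above the slab; every nut is at 1.40 rad or more; the vent slide is within 7 mm of the long line; nothing moves (all of step 4 and all of step 5 and x of tin_1 in the frame of chamber between -0.016 and 0.016 m and y of tin_1 in the frame of chamber between -0.074 and 0.074 m and z of tin_1 in the frame of chamber between 0.018 and 0.03 m and angle between each of tin_1, tin_2, tin_3's own z axis and vertical below 0.12 rad and x of tin_2 in the frame of chamber between -0.016 and 0.016 m and y of tin_2 in the frame of chamber between -0.074 and 0.074 m and z of tin_2 in the frame of chamber between 0.018 and 0.03 m and x of tin_3 in the frame of chamber between -0.016 and 0.016 m and y of tin_3 in the frame of chamber between -0.074 and 0.074 m and z of tin_3 in the frame of chamber between 0.018 and 0.03 m and linear speed of each of tin_1, tin_2, tin_3, cover below 0.02 m/s); the robot touches nothing.
It fails at once if a nut is turned past 1.15 rad while another is still below 0.5 rad (no second round before the first is complete) ((value of joint nut_a above 1.15 rad and value of joint nut_b below 0.5 rad) or (value of joint nut_a above 1.15 rad and value of joint nut_c below 0.5 rad) or (value of joint nut_a above 1.15 rad and value of joint nut_d below 0.5 rad) or (value of joint nut_b above 1.15 rad and value of joint nut_a below 0.5 rad) or (value of joint nut_b above 1.15 rad and value of joint nut_c below 0.5 rad) or (value of joint nut_b above 1.15 rad and value of joint nut_d below 0.5 rad) or (value of joint nut_c above 1.15 rad and value of joint nut_a below 0.5 rad) or (value of joint nut_c above 1.15 rad and value of joint nut_b below 0.5 rad) or (value of joint nut_c above 1.15 rad and value of joint nut_d below 0.5 rad) or (value of joint nut_d above 1.15 rad and value of joint nut_a below 0.5 rad) or (value of joint nut_d above 1.15 rad and value of joint nut_b below 0.5 rad) or (value of joint nut_d above 1.15 rad and value of joint nut_c below 0.5 rad)).
It fails at once if first round out of star order: two neighbouring nuts are past 0.4 rad while the other two are not ((value of joint each of nut_a, nut_b above 0.4 rad and value of joint each of nut_c, nut_d below 0.4 rad) or (value of joint each of nut_b, nut_c above 0.4 rad and value of joint each of nut_d, nut_a below 0.4 rad) or (value of joint each of nut_c, nut_d above 0.4 rad and value of joint each of nut_a, nut_b below 0.4 rad) or (value of joint each of nut_d, nut_a above 0.4 rad and value of joint each of nut_b, nut_c below 0.4 rad)).
It fails at once if second round out of star order: two neighbouring nuts are past 1.25 rad while the other two are not ((value of joint each of nut_a, nut_b above 1.25 rad and value of joint each of nut_c, nut_d below 1.25 rad) or (value of joint each of nut_b, nut_c above 1.25 rad and value of joint each of nut_d, nut_a below 1.25 rad) or (value of joint each of nut_c, nut_d above 1.25 rad and value of joint each of nut_a, nut_b below 1.25 rad) or (value of joint each of nut_d, nut_a above 1.25 rad and value of joint each of nut_b, nut_c below 1.25 rad)).
It fails at once if the cover is tilted by more than 0.2 rad while at the guide pins (horizontal distance between cover and chamber below 0.015 m and z of cover in the frame of chamber below 0.075 m and angle between cover's own z axis and vertical above 0.2 rad).
It fails at once if a bystander is moved more than 3 cm (distance of any of vial_a, wood_block, wash_bottle_1, rock from where it was at the start of the episode above 0.03 m).
Of tin_1, tin_2, tin_3 only 2 to 3 are there at a start; the rules pass over those that are not, and their reading is None.
At some moment in a run one of tin_1, tin_2, tin_3 may be knocked a few centimetres aside while the robot is not near it.
It also fails if it takes over 210 s, if anything falls off the work surface, if the arm or the gripper's body presses on something with over 40 N, if the wrist force passes 120 N, or if a joint passes its speed limit or range.

### The arm

A 7-joint arm with a two-finger parallel gripper is mounted at the origin on a cart in front of the work surface, level with it; the furniture and walls round the work are solid. World frame = base frame: x ahead of the robot, y to its left, z up, the work surface at z = 0. Lengths are in m, angles in rad, forces in N, time in s.
With the tool pointing down it reaches from about 0.4 to 0.85 m from the base axis. Payload 10.4 kg.
Tool frame: the origin (TCP) lies on the centre line of the jaws, within the pads' length; the fingertips stand 17 mm ahead of it and the grasp point (between the pads) lies 2 mm behind it (manip.tcp_to_tips is the distance from the TCP to the fingertips, in m); z points along the fingers, x is the direction in which the jaws open and shut, and the axes are right-handed (so a half turn about z gives the same grasp; the last joint's range is limited). The gripper opens to 85 mm and grips with 20 to 120 N. Pads are 22 mm wide; open, the fingers measure 114 mm over their backs; the gripper's body (76 mm by 85 mm) begins 54 mm behind the grasp point. The pads swing forward as they close: fully open they stand 13 mm farther back than shut.
Start: joints at [-1.19, 0.332, -0.065, 1.46, 0.022, 1.35, -0.088], TCP at [0.246, 0.575, 0.248] pointing down, gripper open.
Joint ranges: [-2.6, 2.6], [-0.5, 2.12], [-1.47, 1.34], [0.16, 2.42], [-1.27, 4.41], [0.06, 2.06], [-2.6, 2.6]. Speed limits (rad/s): [2.22, 2.22, 2.79, 2.79, 3.14, 3.14, 3.14].

### API

Orientations are given as a unit quaternion [x, y, z, w].
In Python, from workcell import manip gives the robot as it stands.
- The arm moves only by the shell command python3 -m pendant 'ROWS' [FORCE]. ROWS is JSON, a list of rows, each a list of 3 entries, a list of its own where there are three numbers: the shift along the world's x, y, z in cm, then the turn, a rotation vector about the world's x, y, z in degrees, then the closure in counts, from 0 (fully open) to 255 (shut). A call has 1 to 12 rows; each row shifts and turns the pose as measured when the row begins; what a row does not reach is not made up. A row lasts 1/8 s, in which the tool goes at most 62.5 mm and 10.7 degrees, less where a joint would pass 70% of its speed; a pose out of reach is approached as far as the arm can. A call is refused whole if a number of a shift passes 6.25 or a number of a turn 10.7, either way. A call with a gripper value outside its range is refused whole. The fingers move at their own pace and stop on an object; FORCE is the grip in N (left out, the last holds). Time passes only in rows, so rows that do not move let the fingers close. It gives the time, the measured TCP pose, the force and the opening at its end, in the units of the state.
- manip.get_obs(): the state, without advancing time (a new reading comes with each control period).
- manip.camera(name): name is "scene" or "side" or "wrist"; returns a dict with "pixels" (420x560x3 uint8, red, green, blue), "range_z" (420x560 float32, m along the optical axis (not along the pixel's ray), 0 where there is no reading), "K" (3x3 intrinsics, pixels), "origin" and "rotation" of the camera in the world; the wrist camera has in their place "hand_eye" (4x4, takes a point from camera to tool coordinates, whose origin is the TCP and whose axes are the tool frame's). Camera axes: x right, y down, z forward; pixel columns grow to the right and rows downward; lengths in m; the calibration is good to about 2 mm. A picture is of the moment at which its call begins: read the wrist's pose just before it.
- manip.hand_in(): hands the job in, once; it reports no verdict.
The state is a dict: "clock": time; "joint_pos": joint angles; "joint_velocities": joint speeds; "tau": joint torques, N m; "position": TCP position; "ee_rot": TCP orientation; "ft_force": force on the tool from outside, world axes, zero at the start; "torque": the same for the moment, N m; "grip_width": opening from 0.0 (shut) to 1.0 (fully open).
Only numpy, scipy, OpenCV 4.12 (cv2) and the standard library are available. Lean on these libraries where they do the work, as an engineer would, in place of code of your own. Each camera call takes 0.05 s, during which the arm holds its last target.

## Working session

There is one attempt and no reset: what is moved stays moved. The work goes in short steps, Python scripts to look and compute and a shell command to move; the robot and the scene stay as the last step left them, time stands still between calls to the robot, and variables do not carry over. Pictures are saved under pics/ and viewed, and the job is handed in when it is done.

```bash
ls; mkdir -p pics; cat > h.py <<'E'
import numpy as np,cv2
from workcell import manip
from scipy.spatial.transform import Rotation as R
def snap(name,fn):
    o=manip.get_obs(); c=manip.camera(name)
    cv2.imwrite('pics/'+fn+'.png',c['pixels'][:,:,::-1])
    if name=='wrist':
        T=np.eye(4);T[:3,:3]=R.from_quat(o['ee_rot']).as_matrix();T[:3,3]=o['position']
        W=T@np.array(c['hand_eye']);org,rot=W[:3,3],W[:3,:3]
    else: org,rot=np.array(c['origin']),np.array(c['rotation'])
    if rot.shape!=(3,3): rot=R.from_quat(rot).as_matrix()
    np.savez('pics/'+fn+'.npz',px=c['pixels'],d=c['range_z'],K=c['K'],o=org,r=rot)
def load(fn): return np.load('pics/'+fn+'.npz')
def cloud(L):
    d=L['d'];K=L['K'];v,u=np.mgrid[:d.shape[0],:d.shape[1]]
    p=np.stack([(u-K[0,2])/K[0,0]*d,(v-K[1,2])/K[1,1]*d,d],-1)
    w=p@L['r'].T+L['o'];w[d==0]=np.nan
    return w
def proj(L,P):
    q=(np.asarray(P)-L['o'])@L['r'];q=q@L['K'].T;return q[...,:2]/q[...,2:]
def onz(L,u,v,z):
    K=L['K'];ray=L['r']@np.array([(u-K[0,2])/K[0,0],(v-K[1,2])/K[1,1],1]);t=(z-L['o'][2])/ray[2];return L['o']+t*ray
E
python3 - <<'E'
from h import *
print(manip.get_obs(),manip.tcp_to_tips)
for n in('scene','side','wrist'): snap(n,n+'0'); L=load(n+'0');print(n,L['o'],L['r'])
E
```

```text
pics
{'clock': 0.0, 'joint_pos': array([-1.1895889 ,  0.33285696, -0.06470628,  1.46093651,  0.0216127 ,
        1.3499117 , -0.08852091]), 'joint_velocities': array([ 0.00081544,  0.00123341, -0.00117865, -0.00060205,  0.0014485 ,
        0.00091825, -0.00121811]), 'tau': array([-5.04532400e-04, -6.25450802e+01,  4.86546883e-02, -3.91612244e+01,
        1.61372276e-02,  9.95133334e-03,  7.16555263e-06]), 'position': array([0.24544222, 0.57440565, 0.24752755]), 'ee_rot': array([ 8.34539897e-01,  5.50947057e-01, -5.69001684e-04,  4.21709636e-04]), 'ft_force': array([-0.35129475,  0.61538375,  0.35351445]), 'torque': array([ 0.00090784, -0.02692773,  0.07074171]), 'grip_width': 1.001286740122823} 0.017
scene [-0.07835457  1.35947123  1.37281045] [[-0.90799219 -0.25876053  0.32953478]
 [-0.4187163   0.58867284 -0.69147736]
 [-0.01506112 -0.76583763 -0.6428576 ]]
side [0.58782652 1.24526097 1.09079362] [[-0.99984518  0.01654602 -0.00598693]
 [ 0.01507108  0.62967582 -0.77671181]
 [-0.00908166 -0.77668179 -0.6298277 ]]
wrist [0.17132403 0.60634393 0.37321179] [[ 3.93163658e-01  8.72183329e-01  2.91064561e-01]
 [ 9.19468366e-01 -3.72768474e-01 -1.24986352e-01]
 [-5.11320301e-04  3.16764747e-01 -9.48503998e-01]]
```

View pics/scene0.png

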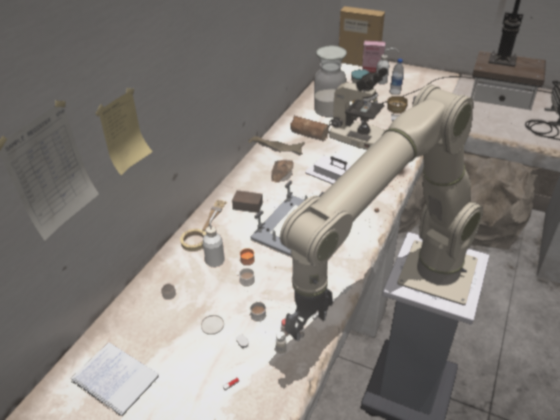

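View pics/side0.png

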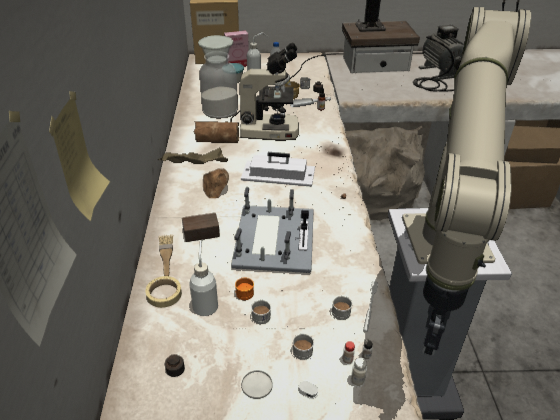

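View pics/wrist0.png

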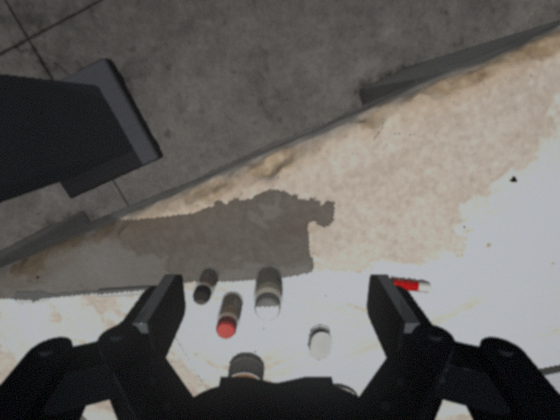

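```bash
python3 - <<'E'
from h import *
L=load('side0')
im=L['px'][:,:,::-1]
cv2.imwrite('pics/c1.png',cv2.resize(im[270:400,200:390],None,fx=4.2,fy=4.2,interpolation=cv2.INTER_CUBIC))
cv2.imwrite('pics/c2.png',cv2.resize(im[140:280,220:330],None,fx=4.2,fy=4.2,interpolation=cv2.INTER_CUBIC))
w=cloud(L)
for u,v in[(261,306),(342,302),(303,341),(244,285),(349,346),(203,266),(200,225),(215,180),(278,154),(265,235)]:
    print(u,v,w[v,u].round(4))
E
```

```text
261 306 [0.5875 0.2915 0.0259]
342 302 [0.368  0.2812 0.0247]
303 341 [0.4835 0.4113 0.0269]
244 285 [0.6341 0.2125 0.0262]
349 346 [0.3787 0.4605 0.0676]
203 266 [0.7356 0.2616 0.1493]
200 225 [ 0.7736 -0.0243  0.0524]
215 180 [ 0.7396 -0.2626  0.058 ]
278 154 [ 0.5172 -0.374   0.0903]
265 235 [0.5713 0.0037 0.0308]
```

View pics/c1.png

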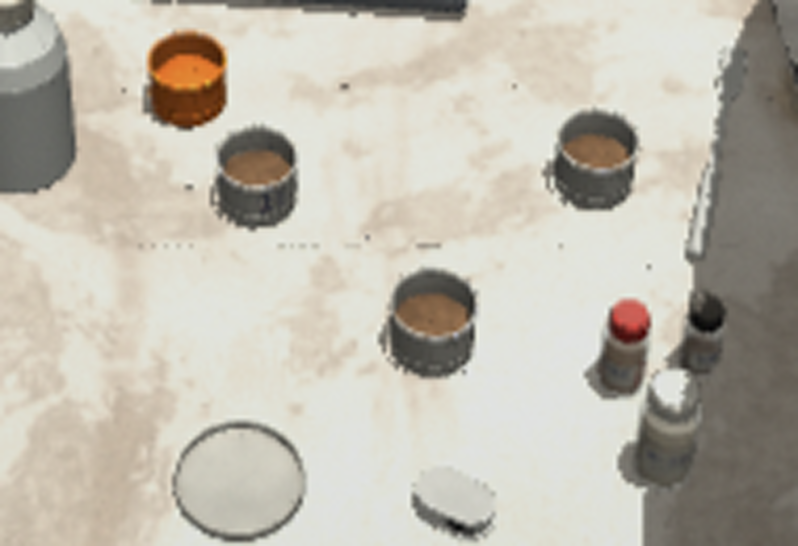

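View pics/c2.png

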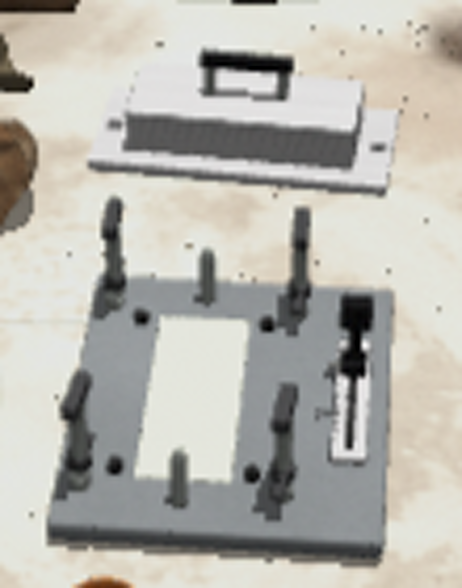

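```bash
cat > fit.py <<'E'
from h import *
def tins(fn,seeds,zr=(0.034,0.046),z0=0):
    w=cloud(load(fn)).reshape(-1,3)
    out=[]
    for s in seeds:
        m=(np.hypot(w[:,0]-s[0],w[:,1]-s[1])<0.05)&(w[:,2]>zr[0]+z0)&(w[:,2]<zr[1]+z0)
        p=w[m]
        if len(p)<15: out.append(None);continue
        (x,y),r=cv2.minEnclosingCircle(p[:,:2].astype(np.float32))
        A=np.c_[2*p[:,:2],np.ones(len(p))];q=np.linalg.lstsq(A,(p[:,:2]**2).sum(1),rcond=None)[0]
        print(len(p),'enc',round(x,4),round(y,4),round(r,4),'ls',q[:2].round(4),round(float(np.sqrt(q[2]+q[0]**2+q[1]**2)),4),'zmax',p[:,2].max().round(4))
E
python3 - <<'E'
from fit import *
tins('side0',[(.585,.285),(.368,.28),(.4835,.41)])
for fn in('side0','scene0'):
    L=load(fn);w=cloud(L)
    m=(w[...,2]>0.018)&(w[...,2]<0.03)&(w[...,0]>.35)&(w[...,0]<.75)&(w[...,1]>-.22)&(w[...,1]<.2)
    m=cv2.morphologyEx(m.astype(np.uint8),cv2.MORPH_OPEN,np.ones((3,3)))
    n,lab,st,_=cv2.connectedComponentsWithStats(m);k=1+np.argmax(st[1:,4])
    p=w[lab==k];print(fn,len(p),np.median(p[:,2]),cv2.minAreaRect(p[:,:2].astype(np.float32)))
    px=L['px'].astype(int)
    wh=(lab==k)&(px.min(-1)>185)
    q=w[wh]; print('white',len(q),cv2.minAreaRect(q[:,:2].astype(np.float32)))
    # tall points
    t=(w[...,2]>0.06)&(w[...,0]>.38)&(w[...,0]<.72)&(w[...,1]>-.2)&(w[...,1]<.18)
    n,lab,st,c=cv2.connectedComponentsWithStats(t.astype(np.uint8))
    for i in range(1,n):
        if st[i,4]>4:
            p=w[lab==i];top=p[p[:,2]>p[:,2].max()-.008];print(c[i].round(),st[i,4],top.mean(0).round(4),p[:,2].max().round(4))
    m=(w[...,2]>0.004)&(w[...,0]>.3)&(w[...,0]<.75)&(w[...,1]<-.23)&(w[...,1]>-.5)
    p=w[m&(w[...,2]<.015)];print('cover',cv2.minAreaRect(p[:,:2].astype(np.float32)))
    p=w[m&(w[...,2]>.08)];print('handle',len(p),p.mean(0),cv2.minAreaRect(p[:,:2].astype(np.float32)))
E
```

```text
93 enc 0.5971 0.2902 0.0469 ls [0.5906 0.3057] 0.0256 zmax 0.0453
98 enc 0.3714 0.2997 0.0285 ls [0.3723 0.2998] 0.0251 zmax 0.0449
101 enc 0.4847 0.4235 0.0279 ls [0.4854 0.4245] 0.0252 zmax 0.0447
side0 3349 0.02590502810031281 ((0.5423546433448792, -0.0035987794399261475), (0.2989169657230377, 0.23614242672920227), 83.63139343261719)
white 643 ((0.5660403966903687, -0.03271148353815079), (0.23722413182258606, 0.06994470953941345), 83.23565673828125)
[246. 196.] 76 [ 0.6287 -0.115   0.1165] 0.1201
[291. 197.] 67 [ 0.4859 -0.1008  0.1169] 0.1212
[269. 201.] 16 [ 0.5554 -0.1209  0.0753] 0.0788
[304. 215.] 79 [ 0.4491 -0.0242  0.0989] 0.1032
[238. 237.] 91 [0.6513 0.0893 0.1151] 0.1197
[287. 240.] 94 [0.5086 0.105  0.1142] 0.1199
[262. 249.] 22 [0.5821 0.1105 0.0741] 0.0793
cover ((0.5247802138328552, -0.36457502841949463), (0.44905969500541687, 0.2695903480052948), 0.17364685237407684)
handle 131 [ 0.5727279  -0.34900763  0.08811371] ((0.6161863207817078, -0.3353724479675293), (0.2852104604244232, 0.04713842272758484), 22.68239402770996)
scene0 301 0.023669750764658826 ((0.6228786110877991, 0.009595640003681183), (0.0706707015633583, 0.19562242925167084), 11.92381477355957)
white 98 ((0.6182169914245605, 0.0337078794836998), (0.07011516392230988, 0.1264292299747467), 10.919677734375)
[288. 187.] 56 [ 0.6239 -0.1143  0.1145] 0.1192
[321. 194.] 11 [ 0.4813 -0.1047  0.1161] 0.1197
[306. 196.] 9 [ 0.5525 -0.1185  0.0742] 0.0761
[259. 217.] 67 [0.6462 0.0923 0.1152] 0.1205
[274. 232.] 12 [0.5774 0.1113 0.0729] 0.077
cover ((0.525280773639679, -0.3638768792152405), (0.2681141197681427, 0.4464839696884155), 89.79207611083984)
handle 80 [ 0.56320154 -0.35039442  0.08686973] ((0.6139273643493652, -0.33762285113334656), (0.279895544052124, 0.06476838141679764), 19.989511489868164)
```

```bash
cat > st.py <<'E'
from h import *
import sys
o=manip.get_obs();M=R.from_quat(o['ee_rot']).as_matrix()
yaw=np.degrees(np.arctan2(M[1,0],M[0,0]))
print('t',round(o['clock'],2),'p',np.round(o['position']*100,2),'yaw',round(yaw,2),'tilt',np.degrees(M[:2,2]).round(2),'F',np.round(o['ft_force'],1),'T',np.round(o['torque'],2),'g',round(o['grip_width'],3),'q',o['joint_pos'].round(2))
E
python3 -m pendant '[[[3,-1.9,-0.6],[0,0,-10],0],[[3,-1.9,-0.6],[0,0,-10],0],[[3,-1.9,-0.6],[0,0,-10],0],[[3,-1.9,-0.6],[0,0,-10],0],[[3,-1.9,-0.6],[0,0,-10],0],[[3,-1.9,-0.6],[0,0,-10],0],[[3,-1.9,-0.6],[0,0,-10],0],[[2,-1,-0.6],[0,0,-3],0],[[0,0,0],[0,0,0],0]]' 40; python3 st.py; python3 -c "
from h import *
snap('wrist','w1');snap('side','s1')"
```

```text
clock: 1.27
position: [0.4797, 0.4259, 0.1954]
ee_rot: [0.997, -0.071, -0.002, 0.001]
ft_force: [-0.3, -0.8, 1.3]
grip_width: 1.001
t 1.27 p [47.97 42.59 19.54] yaw -8.16 tilt [-0.21 -0.08] F [-0.3 -0.8  1.3] T [0.05 0.02 0.05] g 1.001 q [-0.98  0.4   0.24  1.49 -0.1   1.26 -0.87]
```

View pics/w1.png

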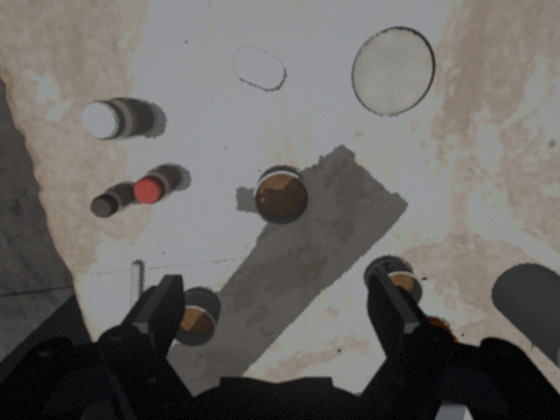

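```bash
python3 - <<'E'
from fit import *
for f in('w1','s1'): print(f);tins(f,[(.5906,.304),(.372,.3),(.485,.424)])
L=load('w1');print(L['o'],onz(L,281,194,.025))
E
```

```text
w1
214 enc 0.5938 0.3142 0.0253 ls [0.5881 0.3107] 0.0246 zmax 0.0416
366 enc 0.3716 0.3011 0.0268 ls [0.3717 0.3011] 0.025 zmax 0.0415
491 enc 0.4847 0.426 0.0266 ls [0.4849 0.4262] 0.0251 zmax 0.0417
s1
90 enc 0.5874 0.3078 0.0297 ls [0.5886 0.3084] 0.0251 zmax 0.0449
94 enc 0.3713 0.2995 0.0287 ls [0.3722 0.2994] 0.0248 zmax 0.0456
106 enc 0.4879 0.4236 0.0287 ls [0.4859 0.4247] 0.0251 zmax 0.0457
[0.49239068 0.50641883 0.32090045] [0.48510198 0.42647037 0.025     ]
```

```bash
python3 -m pendant '[[[0.5,0,-4],[0,0,1.7],0],[[0,0,-4],[0,0,0],0],[[0,0,-4],[0,0,0],0],[[0,0,-2.5],[0,0,0],0],[[0,0,-1],[0,0,0],0],[[0,0,0],[0,0,0],0]]' 40; python3 st.py
```

```text
clock: 2.12
position: [0.4752, 0.4378, 0.04]
ee_rot: [0.999, -0.042, -0.003, -0.004]
ft_force: [0.9, -0.1, 0.7]
grip_width: 0.997
t 2.12 p [47.52 43.78  4.  ] yaw -4.82 tilt [-0.29  0.5 ] F [ 0.9 -0.1  0.7] T [-0.01 -0.03 -0.03] g 0.997 q [-0.96  0.56  0.2   1.61 -0.14  0.98 -0.8 ]
```

```bash
python3 -m pendant '[[[0.95,-1.17,0],[0,0,-1.6],0],[[0,0,-0.9],[0,0,0],0],[[0,0,0],[0,0,0],0]]' 40; python3 st.py
```

```text
clock: 2.5
position: [0.4865, 0.4264, 0.0334]
ee_rot: [0.998, -0.057, -0.001, -0.006]
ft_force: [-0.2, 0.1, 0.4]
grip_width: 0.996
t 2.5 p [48.65 42.64  3.34] yaw -6.51 tilt [-0.11  0.68] F [-0.2  0.1  0.4] T [-0.01 -0.02 -0.02] g 0.996 q [-0.94  0.57  0.21  1.62 -0.15  0.96 -0.8 ]
```

```bash
python3 -m pendant '[[[0,0,-0.2],[0,0,0],255],[[0,0,0],[0,0,0],255],[[0,0,0],[0,0,0],255],[[0,0,0],[0,0,0],255],[[0,0,0],[0,0,0],255]]' 35; python3 st.py
```

```text
clock: 3.12
position: [0.4867, 0.4269, 0.0321]
ee_rot: [0.998, -0.057, -0.001, -0.006]
ft_force: [0.6, -0.7, 0.8]
grip_width: 0.596
t 3.12 p [48.67 42.69  3.21] yaw -6.48 tilt [-0.07  0.74] F [ 0.6 -0.7  0.8] T [-0.09  0.    0.01] g 0.596 q [-0.94  0.57  0.21  1.62 -0.15  0.96 -0.8 ]
```

```bash
python3 -m pendant '[[[0,0,3],[0,0,0],255],[[0,0,4],[0,0,0],255],[[0.5,-2,5],[0,0,0],255],[[1,-5,5],[0,0,0],255],[[1,-5.5,3],[0,0,0],255],[[1,-5.5,0],[0,0,0],255],[[1,-5.5,0],[0,0,0],255],[[1,-5.5,0],[0,0,0],255],[[1,-5,0],[0,0,0],255],[[0.5,-3,0],[0,0,0],255],[[0,0,0],[0,0,0],255]]' 35; python3 st.py; python3 -c "
from h import *
snap('wrist','w2')"
```

```text
clock: 4.5
position: [0.5524, 0.0503, 0.2302]
ee_rot: [0.998, -0.056, -0.001, -0.006]
ft_force: [0.5, -0.4, -1.2]
grip_width: 0.597
t 4.5 p [55.24  5.03 23.02] yaw -6.37 tilt [-0.13  0.67] F [ 0.5 -0.4 -1.2] T [ 0.01 -0.02 -0.02] g 0.597 q [-0.56  0.19  0.45  1.7  -0.1   1.27 -0.2 ]
```

View pics/w2.png

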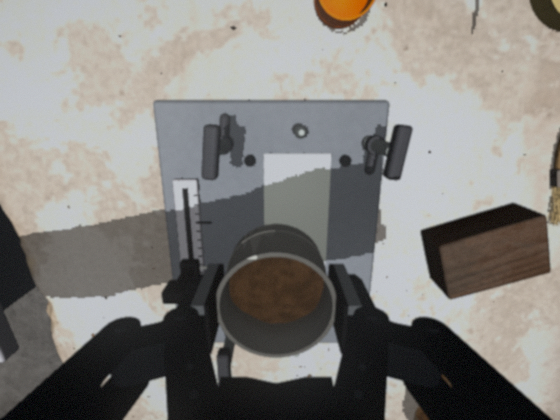

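```bash
python3 - <<'E'
from h import *
L=load('w2')
im=L['px'][:,:,::-1]
cv2.imwrite('pics/c3.png',cv2.resize(im[90:270,140:400],None,fx=3,fy=3,interpolation=cv2.INTER_CUBIC))
def P(x,y,z,o=(0.569,-0.006),a=-6.45):
    a=np.radians(a);return np.array([o[0]+x*np.cos(a)-y*np.sin(a),o[1]+x*np.sin(a)+y*np.cos(a),z])
for n,p in dict(c1=(-.145,.145,.024),c2=(.091,.145,.024),p1=(-.035,.093,.024),p2=(.035,.093,.024),pin=(0,.117,.075),na=(.072,.104,.114),nd=(-.072,.104,.114),padl=(-.049,.086,.032),padr=(.049,.086,.032)).items(): print(n,proj(L,P(*p)).round(1))
E
```

```text
c1 [151.3  98.4]
c2 [391.9  98.6]
p1 [263.9 152. ]
p2 [331.8 152.1]
pin [302.2 131.1]
na [401.5 152.3]
nd [209.9 152. ]
padl [249.8 159.9]
padr [346.5 160.1]
```

View pics/c3.png

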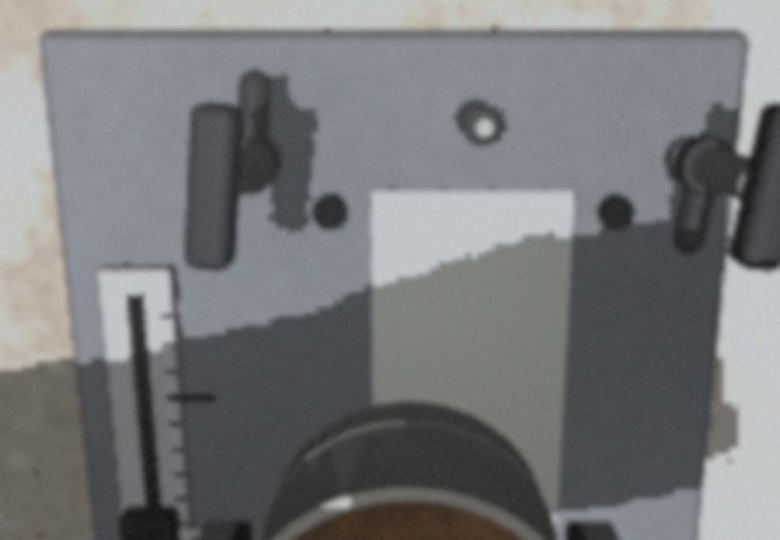

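```bash
python3 -m pendant '[[[0.3,-4,0],[-0.7,0,0],255],[[0.3,-4,0],[0,0,0],255],[[0.3,-3.5,-3],[0,0,0],255],[[0,-0.3,-2],[0,0,0],255],[[0,0,0],[0,0,0],255]]' 35; python3 st.py
```

```text
clock: 5.18
position: [0.5616, -0.0603, 0.1783]
ee_rot: [0.999, -0.048, -0.001, -0.001]
ft_force: [0.6, 0.7, -1.6]
grip_width: 0.593
t 5.17 p [56.16 -6.03 17.83] yaw -5.56 tilt [-0.16  0.13] F [ 0.6  0.7 -1.6] T [ 0.02 -0.01  0.04] g 0.593 q [-0.41  0.27  0.51  1.74 -0.14  1.18  0.05]
```

```bash
python3 -m pendant '[[[0,-0.7,-2],[0,0,-0.9],255],[[0,0,-3],[0,0,0],255],[[0,0,-3],[0,0,0],255],[[0,0,0],[0,0,0],255]]' 35; python3 st.py
```

```text
clock: 5.68
position: [0.5642, -0.0606, 0.1001]
ee_rot: [0.999, -0.052, 0.001, -0.003]
ft_force: [-0.2, -0.7, -0.1]
grip_width: 0.593
t 5.67 p [56.42 -6.06 10.01] yaw -5.98 tilt [0.07 0.29] F [-0.2 -0.7 -0.1] T [-0.06 -0.05  0.02] g 0.593 q [-0.38  0.36  0.49  1.81 -0.2   1.02  0.08]
```

```bash
python3 -m pendant '[[[-0.2,-0.7,0],[0,0,-0.5],255],[[0,0,-2],[0,0,0],255],[[0,-0.1,-1.2],[0,0,0],255],[[0,0,0],[0,0,0],255]]' 35; python3 st.py
```

```text
clock: 6.18
position: [0.5642, -0.0678, 0.0696]
ee_rot: [0.998, -0.056, 0.003, -0.003]
ft_force: [0.9, 0.0, -0.6]
grip_width: 0.591
t 6.17 p [56.42 -6.78  6.96] yaw -6.41 tilt [0.34 0.34] F [ 0.9  0.  -0.6] T [-0.    0.04 -0.05] g 0.591 q [-0.36  0.4   0.48  1.83 -0.23  0.96  0.11]
```

```bash
python3 -m pendant '[[[-0.2,0,-0.6],[-0.3,-0.3,0],255],[[0,0,-0.5],[0,0,0],255],[[0,0,-0.15],[0,0,0],255],[[0,0,0],[0,0,0],255]]' 35; python3 st.py
```

```text
clock: 6.68
position: [0.5624, -0.0678, 0.0566]
ee_rot: [0.998, -0.056, 0.006, -0.001]
ft_force: [-0.1, 0.4, -0.3]
grip_width: 0.595
t 6.67 p [56.24 -6.78  5.66] yaw -6.41 tilt [0.7  0.02] F [-0.1  0.4 -0.3] T [-0.05 -0.01  0.01] g 0.595 q [-0.36  0.41  0.48  1.85 -0.23  0.92  0.11]
```

```bash
python3 -m pendant '[[[0,0,-0.05],[0,0.5,0],255],[[0,0,0],[0,0,0],60],[[0,0,0],[0,0,0],20],[[0,0,0],[0,0,0],0],[[0,0,3],[0,0,0],0],[[0,0,4],[0,0,0],0],[[0,0,4],[0,0,0],0],[[0,0,4],[0,0,0],0],[[0,0,2],[0,0,0],0]]' 35; python3 st.py; python3 -c "
from h import *
snap('side','s2')"; python3 - <<'E'
from fit import *
tins('s2',[(.5886,.3084),(.372,.3)])
tins('s2',[(.562,-.067)],z0=.024)
im=load('s2')['px'][:,:,::-1]
cv2.imwrite('pics/c4.png',cv2.resize(im[180:340,160:380],None,fx=3.5,fy=3.5,interpolation=cv2.INTER_CUBIC))
E
```

```text
clock: 7.8
position: [0.5612, -0.068, 0.2307]
ee_rot: [0.998, -0.056, 0.001, -0.0]
ft_force: [0.3, 0.2, -0.8]
grip_width: 1.0
t 7.8 p [56.12 -6.8  23.07] yaw -6.43 tilt [0.07 0.01] F [ 0.3  0.2 -0.8] T [ 0.05  0.01 -0.01] g 1.0 q [-0.42  0.22  0.53  1.68 -0.12  1.28  0.03]
92 enc 0.5874 0.31 0.0287 ls [0.5886 0.3092] 0.0248 zmax 0.0457
92 enc 0.3719 0.2989 0.0277 ls [0.3725 0.2992] 0.0248 zmax 0.0445
78 enc 0.56 -0.0781 0.0387 ls [ 0.5629 -0.0726] 0.0259 zmax 0.0698
```

View pics/c4.png

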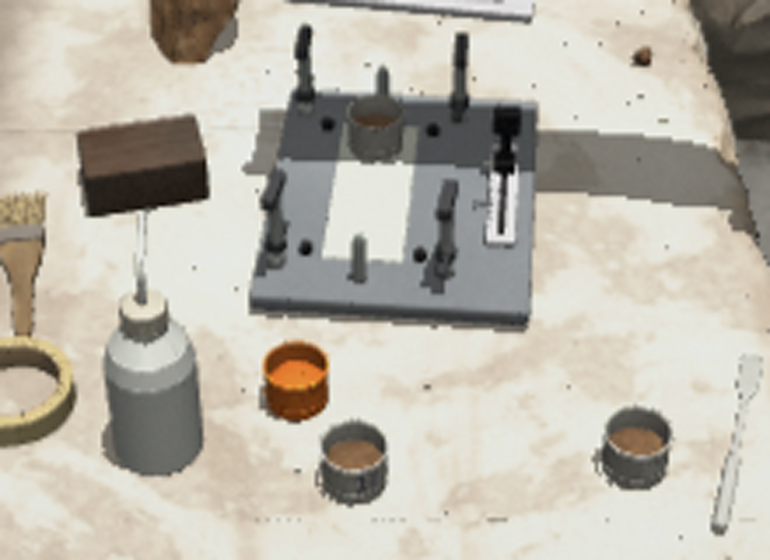

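```bash
python3 -m pendant '[[[-2.3,4.6,0],[0,0,0],0],[[-2.4,4.6,0],[0,0,0],0],[[-2.4,4.6,0],[0,0,0],0],[[-2.4,4.6,-1],[0,0,0],0],[[-2.4,4.6,-1],[0,0,0],0],[[-2.4,4.6,-1],[0,0,0],0],[[-2.4,4.6,-2],[0,0,0],0],[[-2.2,4.6,-3],[0,0,0],0],[[0,0,0],[0,0,0],0]]' 35; python3 st.py; python3 -c "
from fit import *
snap('wrist','w3');tins('w3',[(.3717,.3005)])"
```

```text
clock: 8.98
position: [0.3644, 0.309, 0.1497]
ee_rot: [0.998, -0.057, 0.004, -0.001]
ft_force: [0.2, -0.5, 0.4]
grip_width: 0.998
t 8.97 p [36.44 30.9  14.97] yaw -6.56 tilt [0.43 0.1 ] F [ 0.2 -0.5  0.4] T [-0.   -0.07 -0.02] g 0.998 q [-0.93  0.09  0.13  1.97 -0.01  1.08 -0.91]
700 enc 0.3713 0.3004 0.0268 ls [0.3714 0.301 ] 0.0251 zmax 0.043
```

View pics/w3.png

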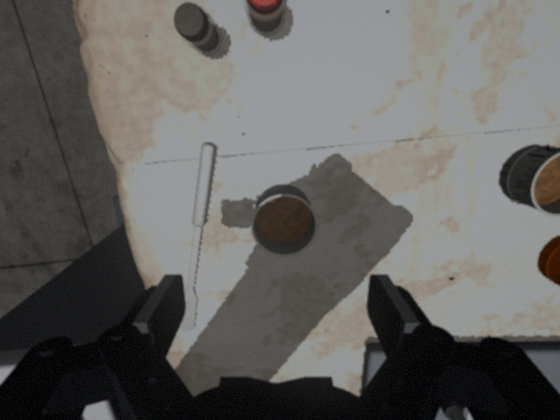

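```bash
python3 -m pendant '[[[0.7,-0.85,-2],[0,0,0],0],[[0,0,-3],[0,0,0],0],[[0,0,-2],[0,0,0],0],[[0,0,0],[0,0,0],0]]' 35; python3 st.py
```

```text
clock: 9.52
position: [0.3775, 0.2952, 0.0813]
ee_rot: [0.998, -0.062, 0.006, -0.002]
ft_force: [0.2, -0.1, -0.1]
grip_width: 1.001
t 9.53 p [37.75 29.52  8.13] yaw -7.11 tilt [0.76 0.24] F [ 0.2 -0.1 -0.1] T [ 0.01  0.03 -0.02] g 1.001 q [-0.9   0.18  0.15  2.04 -0.02  0.92 -0.86]
```

```bash
python3 -m pendant '[[[-0.6,0.5,-1],[-0.2,0.7,0.6],0],[[0,0,-2],[0,0,0],0],[[0,0,-1],[0,0,0],0],[[0,0,0],[0,0,0],0]]' 35; python3 st.py
```

```text
clock: 10.02
position: [0.373, 0.3015, 0.0428]
ee_rot: [0.998, -0.057, 0.001, -0.002]
ft_force: [0.2, -0.2, 0.4]
grip_width: 0.997
t 10.03 p [37.3  30.15  4.28] yaw -6.53 tilt [0.16 0.23] F [ 0.2 -0.2  0.4] T [-0.06 -0.02  0.07] g 0.997 q [-0.9   0.24  0.14  2.06 -0.05  0.84 -0.85]
```

```bash
python3 -m pendant '[[[-0.15,-0.1,-1],[0,0,0],0],[[0,0,0],[0,0,0],255],[[0,0,0],[0,0,0],255],[[0,0,0],[0,0,0],255],[[0,0,0],[0,0,0],255],[[0,0,0],[0,0,0],255]]' 35; python3 st.py
```

```text
clock: 10.78
position: [0.372, 0.3012, 0.0338]
ee_rot: [0.998, -0.057, 0.002, -0.003]
ft_force: [0.1, 0.2, -1.1]
grip_width: 0.593
t 10.78 p [37.2  30.12  3.38] yaw -6.53 tilt [0.24 0.33] F [ 0.1  0.2 -1.1] T [-0.    0.05  0.04] g 0.593 q [-0.9   0.26  0.14  2.07 -0.05  0.82 -0.85]
```

```bash
python3 -m pendant '[[[0,0,3],[0,0,0],255],[[0,0,5],[0,0,0],255],[[1,-1.5,5],[0,0,0],255],[[2.7,-4.2,3],[0,0,0],255],[[2.7,-4.2,0.5],[0,0,0],255],[[2.7,-4.2,0],[0,0,0],255],[[2.7,-4.2,0],[0,0,0],255],[[2.7,-4.2,0],[0,0,0],255],[[2.7,-4.2,0],[0,0,0],255],[[2,-4,0],[0,0,0],255],[[0,0,0],[0,0,0],255]]' 35; python3 st.py
```

```text
clock: 12.15
position: [0.5671, -0.0176, 0.2045]
ee_rot: [0.998, -0.055, 0.003, -0.002]
ft_force: [0.1, -0.3, -0.7]
grip_width: 0.587
t 12.15 p [56.71 -1.76 20.45] yaw -6.3 tilt [0.41 0.24] F [ 0.1 -0.3 -0.7] T [ 0.04  0.01 -0.02] g 0.587 q [-0.47  0.24  0.49  1.71 -0.12  1.22 -0.06]
```

```bash
python3 -m pendant '[[[0.15,1,0],[-0.2,0.4,0],255],[[0,0,-4],[0,0,0],255],[[0,0,-4],[0,0,0],255],[[0,0,0],[0,0,0],255]]' 35; python3 st.py
```

```text
clock: 12.65
position: [0.5681, 0.0, 0.1229]
ee_rot: [0.999, -0.051, -0.0, -0.002]
ft_force: [-0.9, 0.0, 0.5]
grip_width: 0.59
t 12.65 p [56.81  0.   12.29] yaw -5.9 tilt [-0.04  0.19] F [-0.9  0.   0.5] T [ 0.    0.05 -0.01] g 0.59 q [-0.47  0.33  0.46  1.78 -0.17  1.07 -0.05]
```

```bash
python3 -m pendant '[[[0,-0.7,-1],[0,0,-0.5],255],[[0,0,-2.5],[0,0,0],255],[[0,0,-1],[0,0,0],255],[[0,0,0],[0,0,0],255]]' 35; python3 st.py
```

```text
clock: 13.15
position: [0.5709, -0.0055, 0.0815]
ee_rot: [0.998, -0.055, 0.003, -0.003]
ft_force: [-0.4, -0.4, -1.1]
grip_width: 0.59
t 13.15 p [57.09 -0.55  8.15] yaw -6.32 tilt [0.33 0.29] F [-0.4 -0.4 -1.1] T [-0.02  0.08 -0.02] g 0.59 q [-0.44  0.38  0.45  1.81 -0.2   0.98 -0.02]
```

```bash
python3 -m pendant '[[[-0.2,-0.15,-0.6],[-0.3,0.3,0],255],[[0,0,-1],[0,0,0],255],[[0,0,-0.6],[0,0,0],255],[[0,0,0],[0,0,0],255]]' 35; python3 st.py
```

```text
clock: 13.65
position: [0.5698, -0.0071, 0.0598]
ee_rot: [0.998, -0.055, 0.001, -0.0]
ft_force: [-0.8, 0.2, -1.2]
grip_width: 0.594
t 13.65 p [56.98 -0.71  5.98] yaw -6.33 tilt [ 0.15 -0.  ] F [-0.8  0.2 -1.2] T [-0.01  0.01 -0.  ] g 0.594 q [-0.44  0.42  0.45  1.83 -0.22  0.94 -0.01]
```

```bash
python3 -m pendant '[[[-0.05,0,-0.2],[0,0,0],255],[[0,0,0],[0,0,0],255],[[0,0,0],[0,0,0],60],[[0,0,0],[0,0,0],20],[[0,0,0],[0,0,0],0],[[0,0,3],[0,0,0],0],[[0,0,4],[0,0,0],0],[[0,0,4],[0,0,0],0],[[0,0,4],[0,0,0],0],[[0,3,2],[0,0,0],0],[[0.2,5,0],[0,0,0],0],[[0,0,0],[0,0,0],0]]' 35; python3 st.py; python3 -c "
from fit import *
snap('side','s3');snap('wrist','w4');tins('s3',[(.5886,.3084)]);tins('w4',[(.5886,.3084)])"
```

```text
clock: 15.15
position: [0.5709, 0.0746, 0.2349]
ee_rot: [0.998, -0.056, 0.002, -0.001]
ft_force: [-0.4, -0.3, -0.4]
grip_width: 0.999
t 15.15 p [57.09  7.46 23.49] yaw -6.43 tilt [0.28 0.07] F [-0.4 -0.3 -0.4] T [ 0.03 -0.01  0.02] g 0.999 q [-0.59  0.23  0.45  1.64 -0.1   1.28 -0.24]
98 enc 0.5874 0.3076 0.0301 ls [0.5886 0.3087] 0.025 zmax 0.0456
```

View pics/s3.png

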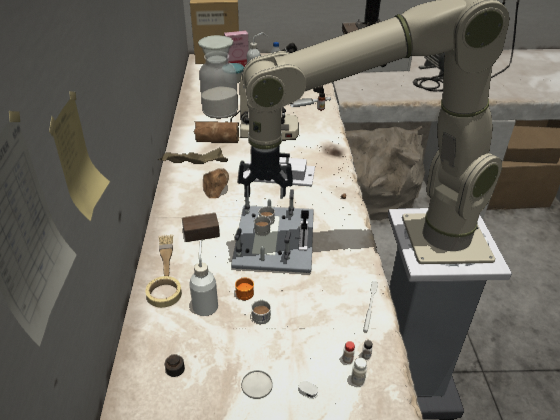

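View pics/w4.png

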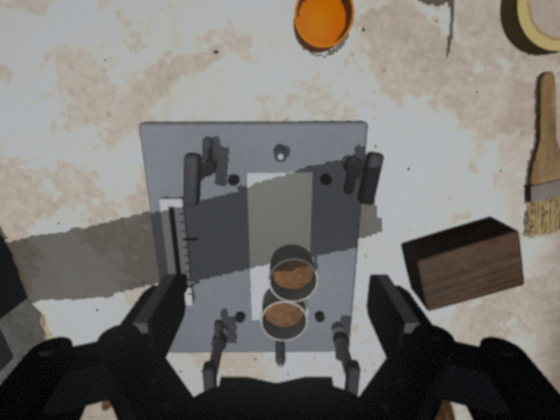

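```bash
python3 -m pendant '[[[0.3,5,0],[0,0,0],0],[[0.3,5,-1],[0,0,0],0],[[0.3,5,-2],[0,0,0],0],[[0.3,5,-2],[0,0,0],0],[[0.3,2,-3],[0,0,0],0],[[0,0,0],[0,0,0],0]]' 35; python3 st.py; python3 -c "
from fit import *
snap('wrist','w5');tins('w5',[(.5886,.3084)])"
```

```text
clock: 16.0
position: [0.5883, 0.2849, 0.1527]
ee_rot: [0.998, -0.066, 0.003, 0.002]
ft_force: [0.4, -1.1, 0.5]
grip_width: 1.0
t 16.0 p [58.83 28.49 15.27] yaw -7.62 tilt [ 0.38 -0.25] F [ 0.4 -1.1  0.5] T [-0.06  0.01 -0.02] g 1.0 q [-0.78  0.47  0.34  1.52 -0.16  1.18 -0.55]
714 enc 0.5879 0.3097 0.0266 ls [0.588  0.3101] 0.0251 zmax 0.0422
```

View pics/w5.png

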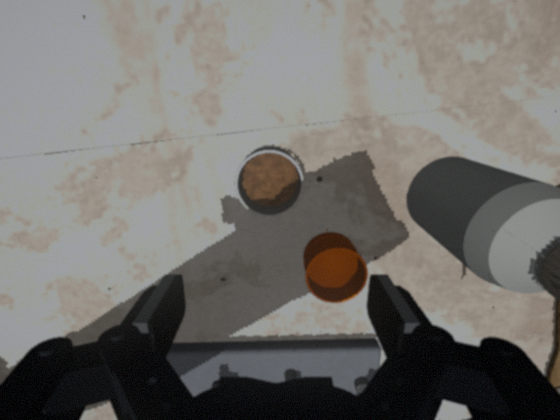

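Tin at (270,182) in the wrist view, orange one at (335,265), well separated. Target (58.8, 30.95).

```bash
python3 -m pendant '[[[0,2.2,0],[0,0,1],0],[[0,0,-3],[0,0,0],0],[[0,0,-3],[0,0,0],0],[[0,0,-1],[0,0,0],0],[[0,0,0],[0,0,0],0]]' 35; python3 st.py
```

```text
clock: 16.68
position: [0.5942, 0.3067, 0.0917]
ee_rot: [0.998, -0.06, 0.009, -0.002]
ft_force: [0.5, 0.1, 0.0]
grip_width: 1.0
t 16.68 p [59.42 30.67  9.17] yaw -6.86 tilt [1.09 0.15] F [0.5 0.1 0. ] T [-0.07  0.02  0.03] g 1.0 q [-0.78  0.55  0.32  1.54 -0.18  1.07 -0.54]
```

```bash
python3 -m pendant '[[[-0.6,0.3,-1],[0,1,0.5],0],[[0,0,-2.5],[0,0,0],0],[[0,0,-1.5],[0,0,0],0],[[0,0,0],[0,0,0],0]]' 35; python3 st.py
```

```text
clock: 17.18
position: [0.5892, 0.3115, 0.0437]
ee_rot: [0.998, -0.055, 0.002, -0.003]
ft_force: [0.1, 0.6, 0.5]
grip_width: 0.999
t 17.18 p [58.92 31.15  4.37] yaw -6.27 tilt [0.2  0.36] F [0.1 0.6 0.5] T [-0.03  0.03 -0.06] g 0.999 q [-0.77  0.6   0.3   1.56 -0.2   1.   -0.53]
```

```bash
python3 -m pendant '[[[-0.1,-0.2,-1],[0,0,0],0],[[0,0,0],[0,0,0],255],[[0,0,0],[0,0,0],255],[[0,0,0],[0,0,0],255],[[0,0,0],[0,0,0],255],[[0,0,0],[0,0,0],255]]' 35; python3 st.py
```

```text
clock: 17.92
position: [0.5891, 0.31, 0.0355]
ee_rot: [0.998, -0.055, 0.003, -0.004]
ft_force: [-1.0, 0.7, -0.8]
grip_width: 0.59
t 17.93 p [58.91 31.    3.55] yaw -6.27 tilt [0.33 0.46] F [-1.   0.7 -0.8] T [ 0.04 -0.02  0.01] g 0.59 q [-0.77  0.61  0.29  1.57 -0.21  0.98 -0.52]
```

```bash
python3 -m pendant '[[[0,0,3],[0,0,0],255],[[0,0,5],[0,0,0],255],[[0,-1.5,5],[0,0,0],255],[[-0.3,-4.5,3],[0,0,0],255],[[-0.3,-4.5,0.5],[0,0,0],255],[[-0.3,-4.5,0],[0,0,0],255],[[-0.3,-4.5,0],[0,0,0],255],[[-0.2,-3.5,0],[0,0,0],255],[[0,0,0],[0,0,0],255]]' 35; python3 st.py; python3 - <<'E'
from fit import *
snap('wrist','w6');
w=cloud(load('w6'))
tins('w6',[(.569,-.005)],z0=.024); tins('w6',[(.562,-.07)],z0=.024)
E
```

```text
clock: 19.05
position: [0.5719, 0.0724, 0.2051]
ee_rot: [0.999, -0.054, 0.003, -0.004]
ft_force: [-0.8, -0.4, -1.5]
grip_width: 0.591
t 19.05 p [57.19  7.24 20.51] yaw -6.22 tilt [0.33 0.42] F [-0.8 -0.4 -1.5] T [ 0.03 -0.03 -0.01] g 0.591 q [-0.57  0.26  0.43  1.68 -0.12  1.22 -0.22]
352 enc 0.566 -0.0925 0.0302 ls [ 0.5641 -0.0952] 0.0183 zmax 0.0682
```

View pics/w6.png

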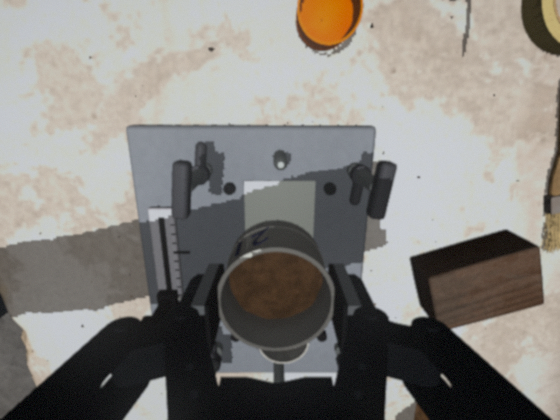

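```bash
python3 - <<'E'
from fit import *
tins('w4',[(.569,-.007),(.562,-.068)],zr=(.036,.043),z0=.024)
tins('s3',[(.569,-.007),(.562,-.068)],z0=.024)
L=load('w4');print(onz(L,294,279,.064),onz(L,285,320,.064))
im=L['px'][:,:,::-1]
cv2.imwrite('pics/c5.png',cv2.resize(im[110:360,130:400],None,fx=2.9,fy=2.4,interpolation=cv2.INTER_CUBIC))
E
```

```text
441 enc 0.5723 -0.027 0.0352 ls [ 0.5779 -0.024 ] 0.026 zmax 0.0654
551 enc 0.5623 -0.0679 0.0498 ls [ 0.5661 -0.0674] 0.0296 zmax 0.0668
78 enc 0.5735 -0.0263 0.0342 ls [ 0.5778 -0.0253] 0.0261 zmax 0.0695
99 enc 0.5671 -0.0702 0.0471 ls [ 0.5685 -0.0684] 0.0292 zmax 0.0695
[ 0.58137448 -0.02121716  0.064     ] [ 0.56651829 -0.07094327  0.064     ]
```

View pics/c5.png

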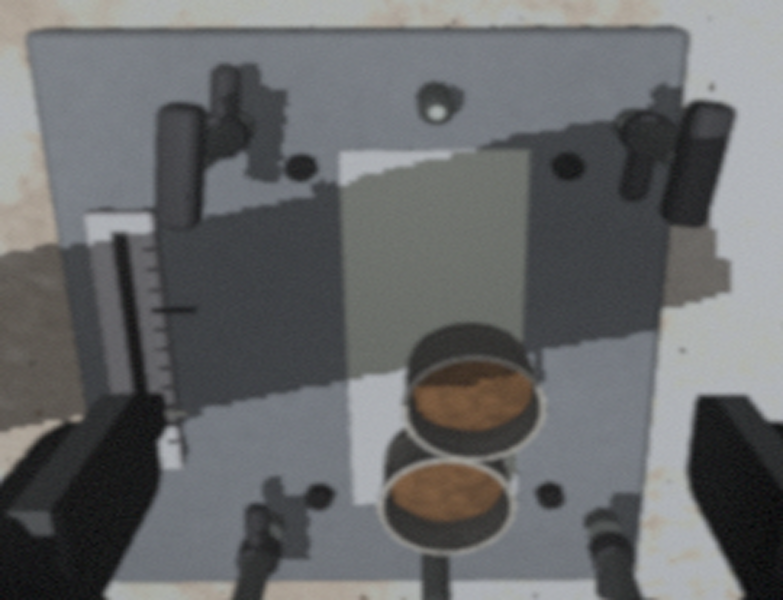

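```bash
python3 -m pendant '[[[0.3,-2,0],[-0.4,0.3,-0.2],255],[[0,0,-4],[0,0,0],255],[[0,0,-4],[0,0,0],255],[[0,0,0],[0,0,0],255]]' 35; python3 st.py
```

```text
clock: 19.6
position: [0.5759, 0.0557, 0.1237]
ee_rot: [0.999, -0.053, 0.001, -0.0]
ft_force: [0.3, -0.3, -0.3]
grip_width: 0.593
t 19.6 p [57.59  5.57 12.37] yaw -6.02 tilt [0.06 0.05] F [ 0.3 -0.3 -0.3] T [ 0.03  0.07 -0.07] g 0.593 q [-0.53  0.35  0.43  1.76 -0.16  1.07 -0.15]
```

```bash
python3 -m pendant '[[[0,-0.4,-1],[0,0,-0.4],255],[[0,0,-2.5],[0,0,0],255],[[0,0,-1],[0,0,0],255],[[0,0,0],[0,0,0],255]]' 35; python3 st.py
```

```text
clock: 20.1
position: [0.5791, 0.0517, 0.082]
ee_rot: [0.998, -0.056, 0.004, -0.001]
ft_force: [-0.7, -1.3, -1.0]
grip_width: 0.596
t 20.1 p [57.91  5.17  8.2 ] yaw -6.43 tilt [0.43 0.12] F [-0.7 -1.3 -1. ] T [-0.02  0.04  0.  ] g 0.596 q [-0.51  0.4   0.42  1.79 -0.19  0.99 -0.13]
```

```bash
python3 -m pendant '[[[-0.3,0.15,-0.6],[0,0.4,0],255],[[0,0,-1],[0,0,0],255],[[0,0,-0.6],[0,0,0],255],[[0,0,0],[0,0,0],255]]' 35; python3 st.py
```

```text
clock: 20.6
position: [0.577, 0.0535, 0.0605]
ee_rot: [0.998, -0.056, 0.001, -0.001]
ft_force: [-0.7, 1.0, -1.6]
grip_width: 0.592
t 20.6 p [57.7   5.35  6.05] yaw -6.42 tilt [0.14 0.16] F [-0.7  1.  -1.6] T [-0.05  0.09 -0.01] g 0.592 q [-0.5   0.43  0.41  1.8  -0.21  0.95 -0.12]
```

```bash
python3 -m pendant '[[[-0.1,0,-0.1],[0,0,0],255],[[0,0,0],[0,0,0],255],[[0,0,0],[0,0,0],60],[[0,0,0],[0,0,0],20],[[0,0,0],[0,0,0],0],[[0,0,3],[0,0,0],0],[[0,0,4],[0,0,0],0],[[0,0,5],[0,0,0],0],[[0,-1.5,5],[0,0,0],0],[[0,-4,3],[0,0,0],0],[[0,-2,2],[0,0,0],0],[[0,0,0],[0,0,0],0]]' 35; python3 st.py; python3 - <<'E'
from fit import *
snap('wrist','w7');
tins('w7',[(.576,.053),(.578,-.022),(.565,-.07)],zr=(.036,.043),z0=.024)
im=load('w7')['px'][:,:,::-1]
cv2.imwrite('pics/c6.png',cv2.resize(im[50:320,130:430],None,fx=2.6,fy=2.2,interpolation=cv2.INTER_CUBIC))
E
```

```text
clock: 22.1
position: [0.575, -0.0235, 0.2877]
ee_rot: [0.998, -0.056, 0.002, -0.001]
ft_force: [-0.4, 1.2, -0.7]
grip_width: 1.001
t 22.1 p [57.5  -2.35 28.77] yaw -6.37 tilt [0.28 0.16] F [-0.4  1.2 -0.7] T [ 0.01 -0.04 -0.02] g 1.001 q [-0.47  0.21  0.5   1.57 -0.1   1.39 -0.06]
349 enc 0.5761 0.0414 0.0384 ls [0.5767 0.0515] 0.0259 zmax 0.0662
394 enc 0.5785 -0.0219 0.0498 ls [ 0.5776 -0.0256] 0.028 zmax 0.0662
434 enc 0.5641 -0.0701 0.0498 ls [ 0.5659 -0.0692] 0.0299 zmax 0.0669
```

View pics/c6.png

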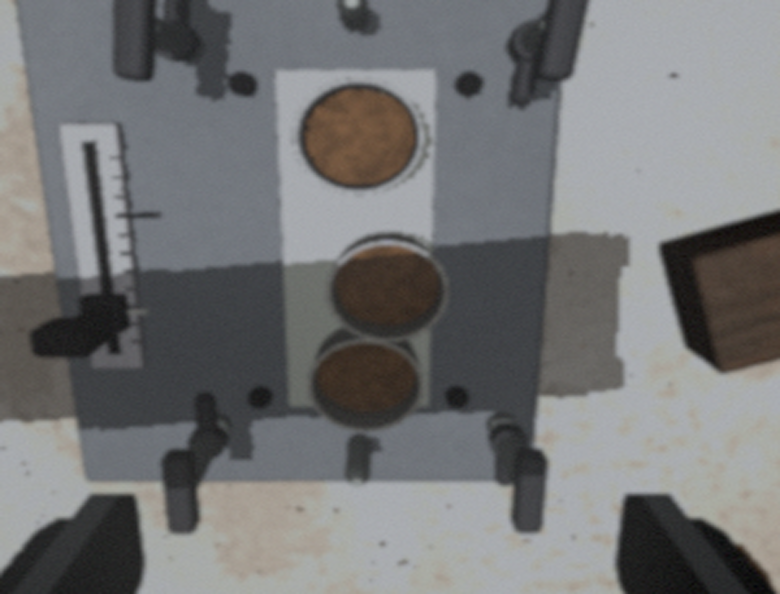

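```bash
cat > pl.py <<'E'
from fit import *
from scipy.optimize import least_squares
O=np.array([.569,-.007]);a=np.radians(-6.45);RX=np.array([np.cos(a),np.sin(a)]);RY=np.array([-np.sin(a),np.cos(a)])
def onplate(fn,seeds,z0=.024,zr=(.036,.043)):
    w=cloud(load(fn)).reshape(-1,3)
    for s in seeds:
        c=np.array(s)
        for _ in range(6):
            d=np.hypot(*(w[:,:2]-c).T)
            m=(d<0.030)&(d>.02)&(w[:,2]>zr[0]+z0)&(w[:,2]<zr[1]+z0);p=w[m][:,:2]
            if len(p)<10:break
            c=least_squares(lambda q:np.hypot(*(p-q).T)-.0255,c,loss='soft_l1',f_scale=.002).x
        e=c-O;print(len(p),'world',c.round(4),'chamber',round(e@RX*1000,1),round(e@RY*1000,1))
if __name__=='__main__':
    import sys
    onplate(sys.argv[1],eval(sys.argv[2]))
    L=load(sys.argv[1])
E
python3 - <<'E'
from pl import *
onplate('w7',[(.576,.053),(.578,-.022),(.565,-.07)])
L=load('w7')
for u,v in[(360,136),(388,288),(365,385)]:
    q=onz(L,130+u/2.6,50+v/2.2,.064);print(q[:2],(q[:2]-O)@RX,(q[:2]-O)@RY)
E
```

```text
344 world [0.5766 0.0533] chamber 0.8 60.8
322 world [ 0.5798 -0.0225] chamber 12.5 -14.2
324 world [ 0.5649 -0.0713] chamber 3.1 -64.3
[0.57779723 0.05328824] 0.0019689959554004583 0.06089487949479864
[ 0.58104458 -0.02102547] 0.013543905070137115 -0.012583649051388517
[ 0.5651387 -0.0719961] 0.0034645497637494113 -0.06501845660377249
```

```bash
python3 -m pendant '[[[0.4,-0.2,-4],[-0.2,0.3,0],0],[[0,0,-5],[0,0,0],0],[[0,0,-5],[0,0,0],0],[[0,-0.5,-3],[0,0,0],0],[[0,0,0],[0,0,0],0]]' 35; python3 st.py
```

```text
clock: 22.78
position: [0.5749, -0.0217, 0.1054]
ee_rot: [0.999, -0.051, -0.005, -0.0]
ft_force: [-0.6, 0.1, 0.8]
grip_width: 1.002
t 22.77 p [57.49 -2.17 10.54] yaw -5.84 tilt [-0.57  0.05] F [-0.6  0.1  0.8] T [-0.    0.   -0.03] g 1.002 q [-0.43  0.37  0.47  1.77 -0.19  1.05  0.01]
```

```bash
python3 -m pendant '[[[0.45,-0.15,-1],[0,-0.5,-0.6],0],[[0,0,-2],[0,0,0],0],[[0,0,-1],[0,0,0],0],[[0,0,0],[0,0,0],0]]' 35; python3 st.py
```

```text
clock: 23.28
position: [0.5822, -0.0208, 0.0667]
ee_rot: [0.998, -0.056, 0.002, -0.001]
ft_force: [-0.3, 0.6, 0.4]
grip_width: 0.998
t 23.27 p [58.22 -2.08  6.67] yaw -6.38 tilt [0.26 0.14] F [-0.3  0.6  0.4] T [-0.01  0.01  0.02] g 0.998 q [-0.41  0.43  0.45  1.79 -0.23  0.97  0.02]
```

```bash
python3 -m pendant '[[[-0.2,-0.15,-0.9],[0,0.2,0],0],[[0,0,0],[0,0,0],255],[[0,0,0],[0,0,0],255],[[0,0,0],[0,0,0],255],[[0,0,0],[0,0,0],255],[[0,0,0.8],[0,0,0],255],[[0,0,0],[0,0,0],255]]' 35; python3 st.py
```

```text
clock: 24.15
position: [0.5813, -0.0224, 0.0679]
ee_rot: [0.998, -0.056, 0.002, -0.002]
ft_force: [-0.2, 0.4, -0.7]
grip_width: 0.59
t 24.15 p [58.13 -2.24  6.79] yaw -6.41 tilt [0.23 0.17] F [-0.2  0.4 -0.7] T [-0.03 -0.03 -0.01] g 0.59 q [-0.41  0.43  0.45  1.79 -0.23  0.97  0.03]
```

```bash
python3 -m pendant '[[[-0.6,0.7,0],[0,0,0],255],[[-0.6,0.7,0],[0,0,0],255],[[0,0,0],[0,0,0],255]]' 35; python3 st.py
```

```text
clock: 24.52
position: [0.5681, -0.0069, 0.0676]
ee_rot: [0.998, -0.056, 0.002, -0.002]
ft_force: [0.5, 0.2, -1.9]
grip_width: 0.59
t 24.52 p [56.81 -0.69  6.76] yaw -6.38 tilt [0.2  0.19] F [ 0.5  0.2 -1.9] T [-0.03  0.01  0.01] g 0.59 q [-0.44  0.4   0.45  1.83 -0.21  0.96 -0.01]
```

```bash
python3 -m pendant '[[[0.1,-0.15,-0.6],[0,0,0],255],[[0,0,-0.25],[0,0,0],255],[[0,0,0],[0,0,0],255]]' 35; python3 st.py
```

```text
clock: 24.9
position: [0.5691, -0.0085, 0.0591]
ee_rot: [0.998, -0.056, 0.001, -0.002]
ft_force: [-3.3, 1.2, 6.3]
grip_width: 0.591
t 24.9 p [56.91 -0.85  5.91] yaw -6.37 tilt [0.18 0.22] F [-3.3  1.2  6.3] T [ 0.36  0.79 -0.02] g 0.591 q [-0.44  0.42  0.45  1.83 -0.22  0.94 -0.  ]
```

Contact (6 N up). Release and rise, then look.

```bash
python3 -m pendant '[[[0,0,0.05],[0,0,0],255],[[0,0,0],[0,0,0],60],[[0,0,0],[0,0,0],20],[[0,0,0],[0,0,0],0],[[0,0,3],[0,0,0],0],[[0,0,4],[0,0,0],0],[[0,0,5],[0,0,0],0],[[0,0,5],[0,0,0],0],[[0,0,4],[0,0,0],0],[[0,0,2],[0,0,0],0],[[0,0,0],[0,0,0],0]]' 35; python3 st.py; python3 - <<'E'
from pl import *
snap('wrist','w8');
onplate('w8',[(.576,.053),(.569,-.007),(.565,-.07)])
im=load('w8')['px'][:,:,::-1]
cv2.imwrite('pics/c7.png',cv2.resize(im[50:380,130:430],None,fx=2.6,fy=1.8,interpolation=cv2.INTER_CUBIC))
L=load('w8')
for n,p in dict(p1=(-.035,.093,.024),p2=(.035,.093,.024),p3=(-.035,-.093,.024),p4=(.035,-.093,.024),pinr=(0,-.117,.075),c3=(-.145,-.145,.024),c4=(.091,-.145,.024),c1=(-.145,.145,.024)).items(): print(n,(proj(L,np.r_[O+p[0]*RX+p[1]*RY,p[2]])-[130,50])*[2.6,1.8])
E
```

```text
clock: 26.28
position: [0.5677, -0.0097, 0.2962]
ee_rot: [0.998, -0.056, 0.001, -0.002]
ft_force: [0.8, 0.1, 0.3]
grip_width: 1.0
t 26.27 p [56.77 -0.97 29.62] yaw -6.45 tilt [0.16 0.17] F [0.8 0.1 0.3] T [-0.06  0.01 -0.02] g 1.0 q [-0.5   0.19  0.51  1.57 -0.09  1.41 -0.1 ]
316 world [0.5765 0.0535] chamber 0.7 60.9
286 world [ 0.5698 -0.0087] chamber 1.0 -1.6
256 world [ 0.5647 -0.0716] chamber 3.0 -64.7
p1 [299.93446581  79.21011781]
p2 [455.67702415  79.17908467]
p3 [310.70935  343.513533]
p4 [445.45195733 343.38181914]
pinr [378.32729361 405.78533712]
c3 [108.97339186 405.35358925]
c4 [546.8753031  404.84609375]
c1 [ 40.09026096 -10.10807429]
```

View pics/c7.png

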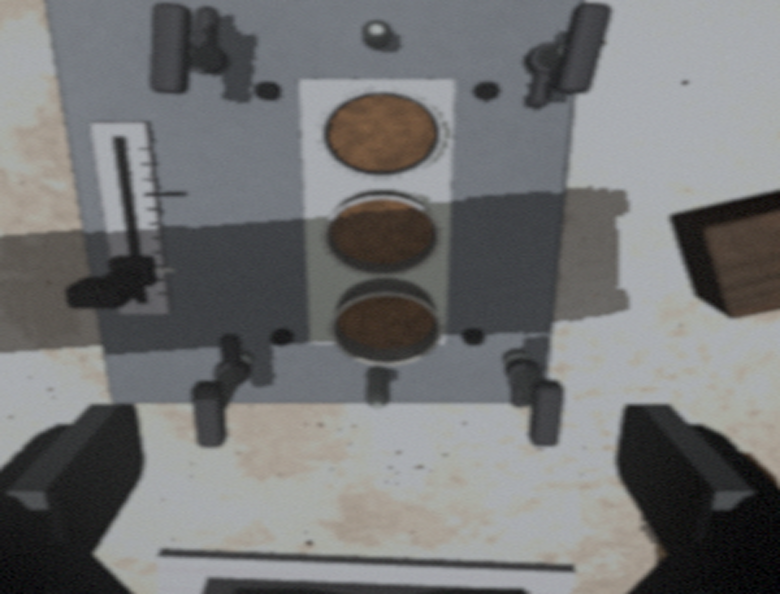

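```bash
python3 -m pendant '[[[-0.5,-4,0],[0,0,-9.5],0],[[-0.5,-4,0],[0,0,-9.5],0],[[-0.5,-4,0],[0,0,-9.5],0],[[-0.5,-4,0],[0,0,-9.5],0],[[-0.5,-4,0],[0,0,-9.5],0],[[-0.5,-4,0],[0,0,-9.5],0],[[-0.5,-4,0],[0,0,-9.5],0],[[-0.5,-4,0],[0,0,-9.5],0],[[-0.5,-4,0],[0,0,-9.5],0],[[0,0,0],[0,0,0],0]]' 35; python3 st.py; python3 - <<'E'
from pl import *
snap('wrist','w9');snap('side','s9')
w=cloud(load('w9'))
m=(w[...,2]>0.006)&(w[...,2]<.014)&(w[...,0]>.3)&(w[...,0]<.75)&(w[...,1]<-.2)&(w[...,1]>-.6)
n,lab,st,c=cv2.connectedComponentsWithStats(m.astype(np.uint8))
for i in range(1,n):
    if st[i,4]>300: print(st[i],cv2.minAreaRect(w[lab==i][:,:2].astype(np.float32)))
for z0,z1 in((.046,.056),(.084,.1)):
    m=(w[...,2]>z0)&(w[...,2]<z1)&(w[...,0]>.3)&(w[...,0]<.67)&(w[...,1]<-.25)&(w[...,1]>-.6)
    print(m.sum(),np.median(w[m][:,2]),cv2.minAreaRect(w[m][:,:2].astype(np.float32)))
E
```

```text
clock: 27.58
position: [0.5141, -0.3777, 0.2788]
ee_rot: [-0.678, 0.735, 0.008, -0.0]
ft_force: [-1.4, 0.2, 0.2]
grip_width: 0.998
t 27.57 p [ 51.41 -37.77  27.88] yaw -94.7 tilt [-0.62  0.63] F [-1.4  0.2  0.2] T [-0.02 -0.03  0.02] g 0.998 q [-0.05  0.46  0.88  1.4  -0.35  1.46 -0.84]
[ 224   51  118  217 7701] ((0.5161449909210205, -0.3756164610385895), (0.12034517526626587, 0.2605701684951782), 79.406005859375)
11409 0.05088778231423269 ((0.5162786245346069, -0.3757830262184143), (0.0800909548997879, 0.1979769766330719), 79.48334503173828)
905 0.09152198171401665 ((0.5165886282920837, -0.37585246562957764), (0.011994174681603909, 0.07943087816238403), 79.466064453125)
```

View pics/w9.png

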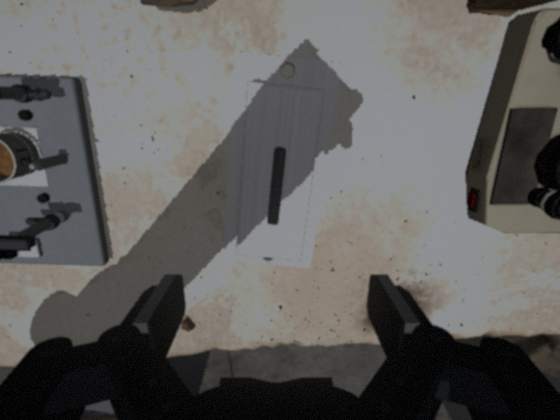

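View pics/s9.png

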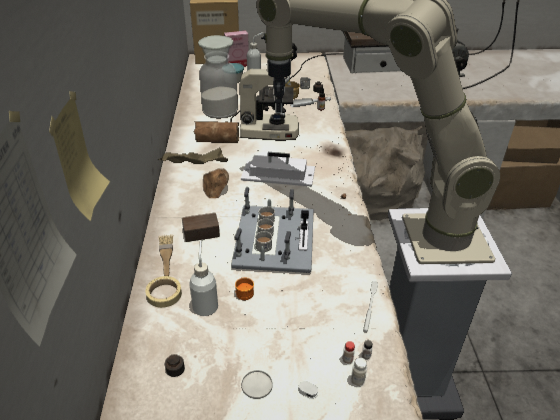

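```bash
python3 -m pendant '[[[0.2,0.2,-4],[-0.6,-0.6,-5.8],0],[[0,0,-4],[0,0,0],0],[[0,0,-4],[0,0,0],0],[[0,0,-2],[0,0,0],0],[[0,0,0],[0,0,0],0]]' 80; python3 st.py
```

```text
clock: 28.3
position: [0.5213, -0.3647, 0.1338]
ee_rot: [-0.647, 0.763, 0.001, 0.003]
ft_force: [0.6, 0.0, 1.7]
grip_width: 1.002
t 28.3 p [ 52.13 -36.47  13.38] yaw -99.38 tilt [0.18 0.36] F [0.6 0.  1.7] T [ 0.03 -0.04 -0.03] g 1.002 q [-0.06  0.56  0.83  1.6  -0.44  1.18 -0.87]
```

```bash
python3 -m pendant '[[[-0.5,-1.1,0],[-0.3,0.2,-1.1],0],[[0,-0.1,-2],[0,0,0],0],[[0,-0.1,-1.5],[0,0,0],0],[[0,0,0],[0,0,0],0]]' 80; python3 st.py
```

```text
clock: 28.8
position: [0.5172, -0.3797, 0.0996]
ee_rot: [-0.639, 0.769, -0.002, 0.001]
ft_force: [0.0, 0.2, 0.3]
grip_width: 0.999
t 28.8 p [ 51.72 -37.97   9.96] yaw -100.53 tilt [ 0.2  -0.09] F [0.  0.2 0.3] T [-0.03 -0.03 -0.02] g 0.999 q [-0.03  0.61  0.81  1.62 -0.48  1.12 -0.85]
```

```bash
python3 -m pendant '[[[-0.1,0.4,-0.6],[0,0.2,0],0],[[0,0,-1],[0,0,0],0],[[0,0,0],[0,0,0],0]]' 80; python3 st.py
```

```text
clock: 29.18
position: [0.5165, -0.3751, 0.0827]
ee_rot: [-0.639, 0.769, -0.001, -0.0]
ft_force: [-0.6, -0.2, -0.1]
grip_width: 1.002
t 29.18 p [ 51.65 -37.51   8.27] yaw -100.5 tilt [ 0.01 -0.08] F [-0.6 -0.2 -0.1] T [ 0.03 -0.02 -0.03] g 1.002 q [-0.03  0.62  0.8   1.64 -0.49  1.09 -0.85]
```

```bash
python3 -m pendant '[[[0,0,0],[0,0,0],255],[[0,0,0],[0,0,0],255],[[0,0,0],[0,0,0],255],[[0,0,0],[0,0,0],255],[[0,0,0],[0,0,0],255],[[0,0,0],[0,0,0],255],[[0,0,0],[0,0,0],255]]' 80; python3 st.py
```

```text
clock: 30.05
position: [0.5167, -0.3763, 0.0835]
ee_rot: [-0.639, 0.769, -0.002, -0.001]
ft_force: [0.5, -1.4, -1.6]
grip_width: 0.122
t 30.05 p [ 51.67 -37.63   8.35] yaw -100.53 tilt [ 0.08 -0.19] F [ 0.5 -1.4 -1.6] T [-0.21 -0.07  0.01] g 0.122 q [-0.03  0.62  0.8   1.63 -0.49  1.09 -0.85]
```

```bash
python3 -m pendant '[[[0,0,1.5],[0,0,0],255],[[0,0,3],[0,0,0],255],[[0,0,4],[0,0,0],255],[[0,0,4],[0,0,0],255],[[0,0,4],[0,0,0],255],[[0,2,2],[0,0,0],255],[[0,0,0],[0,0,0],255]]' 80; python3 st.py; python3 -c "
from h import *
snap('wrist','w10')"
```

```text
clock: 30.92
position: [0.5133, -0.3523, 0.2756]
ee_rot: [-0.639, 0.769, 0.003, -0.001]
ft_force: [0.0, 0.1, -6.7]
grip_width: 0.122
t 30.93 p [ 51.33 -35.23  27.56] yaw -100.55 tilt [-0.26  0.17] F [ 0.   0.1 -6.7] T [-0.01  0.04  0.01] g 0.122 q [-0.14  0.42  0.91  1.46 -0.33  1.43 -0.98]
```

View pics/w10.png

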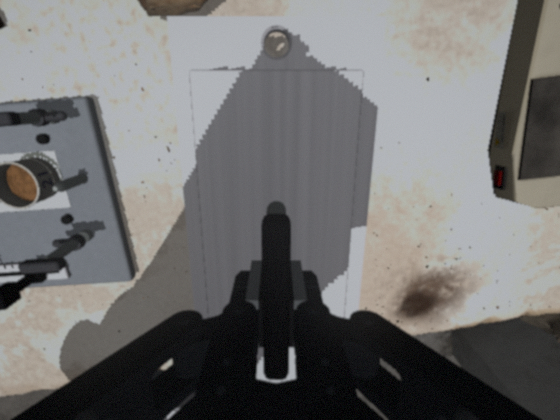

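```bash
python3 - <<'E'
from pl import *
w=cloud(load('w10'));T=np.array([.5133,-.3523])
zc=.2756-.0835
m=(abs(w[...,2]-zc-.051)<.008)
n,lab,st,c=cv2.connectedComponentsWithStats(m.astype(np.uint8));k=1+np.argmax(st[1:,4]);p=w[lab==k]
A=np.c_[p[:,:2],np.ones(len(p))];q=np.linalg.lstsq(A,p[:,2],rcond=None)[0];print('box top plane slope',q[:2],'z',p[:,2].mean(),zc+.051)
print(cv2.minAreaRect(p[:,:2].astype(np.float32)))
L=load('w10')
for z in(zc,zc+.01): print('hole',onz(L,277,42,z)[:2], np.linalg.norm(onz(L,277,42,z)[:2]-T))
d=onz(L,277,42,zc+.01)[:2]-T;print(np.degrees(np.arctan2(d[1],d[0])))
E
python3 -m pendant '[[[0.5,3.5,0],[0,0,9.4],255],[[0.5,3.5,0],[0,0,9.4],255],[[0.5,3.5,0],[0,0,9.4],255],[[0.5,3.5,0],[0,0,9.4],255],[[0.5,3.5,0],[0,0,9.4],255],[[0.5,3.5,0],[0,0,9.4],255],[[0.5,3.5,0],[0,0,9.4],255],[[0.5,3.5,0],[0,0,9.4],255],[[0.5,3.5,0],[0,0,9.4],255],[[0.5,3,0],[0,0,9.4],255],[[0,0,0],[0,0,0],255]]' 80; python3 st.py; python3 -c "
from h import *
snap('wrist','w11')"
```

```text
box top plane slope [-0.00763408  0.00166381] z 0.24266296058806922 0.24309999999999998
((0.5442395210266113, -0.35802096128463745), (0.08037373423576355, 0.13257363438606262), 79.46052551269531)
hole [ 0.62849532 -0.37428343] 0.11727417782050524
hole [ 0.62687095 -0.37397243] 0.11562030314178866
-10.803707580868732
clock: 32.35
position: [0.5539, -0.0036, 0.265]
ee_rot: [0.999, -0.036, -0.007, 0.009]
ft_force: [0.2, -0.4, -6.6]
grip_width: 0.124
t 32.35 p [55.39 -0.36 26.5 ] yaw -4.17 tilt [-0.81 -1.06] F [ 0.2 -0.4 -6.6] T [ 0.11 -0.06 -0.03] g 0.124 q [-0.55  0.18  0.53  1.64 -0.08  1.36 -0.08]
```

View pics/w11.png

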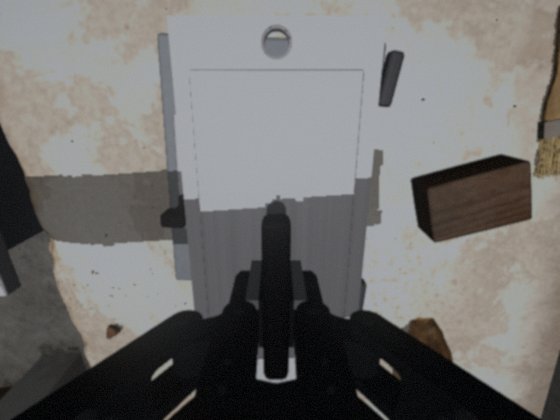

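```bash
python3 -m pendant '[[[1.2,-0.3,-1],[1,-0.8,-2.2],255],[[0.3,-0.1,-1],[0,0,0],255],[[0,-0.3,-2],[0,0,0],255],[[0,0,0],[0,0,0],255]]' 80; python3 st.py
```

```text
clock: 32.9
position: [0.5688, -0.0182, 0.221]
ee_rot: [0.998, -0.064, -0.001, 0.001]
ft_force: [0.7, 0.0, -6.2]
grip_width: 0.12
t 32.9 p [56.88 -1.82 22.1 ] yaw -7.37 tilt [-0.16 -0.15] F [ 0.7  0.  -6.2] T [ 0.04 -0.03  0.01] g 0.12 q [-0.51  0.24  0.55  1.68 -0.13  1.26 -0.07]
```

```bash
python3 -m pendant '[[[0,1.1,0],[0.1,-0.2,0.9],255],[[0,0,0],[0,0,0],255],[[0,0,0],[0,0,0],255]]' 80; python3 st.py; python3 -c "
from h import *
snap('wrist','w12');snap('side','s12')
im=load('w12')['px'][:,:,::-1]
cv2.imwrite('pics/c8.png',cv2.resize(im[0:120,130:430],None,fx=2.6,fy=2.6,interpolation=cv2.INTER_CUBIC))
im=load('s12')['px'][:,:,::-1]
cv2.imwrite('pics/c9.png',cv2.resize(im[130:290,210:340],None,fx=3.7,fy=3.7,interpolation=cv2.INTER_CUBIC))
"
```

```text
clock: 33.28
position: [0.5695, -0.0064, 0.2224]
ee_rot: [0.998, -0.056, 0.001, 0.0]
ft_force: [-0.4, 0.8, -5.8]
grip_width: 0.123
t 33.27 p [56.95 -0.64 22.24] yaw -6.44 tilt [ 0.15 -0.02] F [-0.4  0.8 -5.8] T [-0.02  0.02 -0.02] g 0.123 q [-0.53  0.24  0.54  1.68 -0.13  1.26 -0.08]
```

View pics/c8.png

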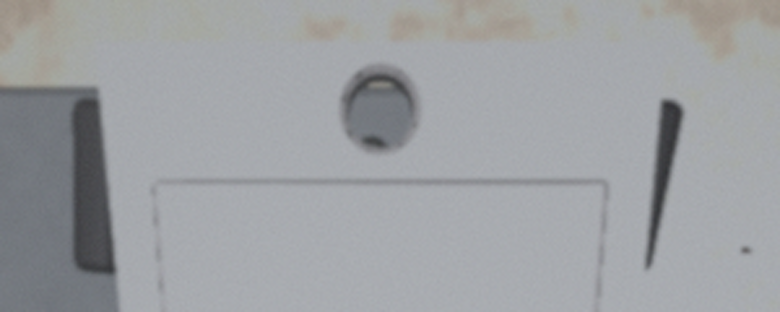

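View pics/c9.png

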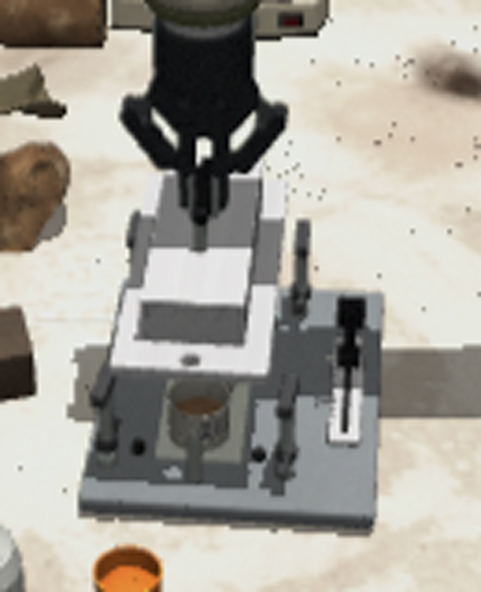

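```bash
python3 - <<'E'
from pl import *
L=load('w12')
for n,p in dict(pin=(0,.117,.075),na=(.072,.104,.114),nd=(-.072,.104,.114)).items():
    print(n,(proj(L,np.r_[O+p[0]*RX+p[1]*RY,p[2]])-[130,0])*2.6)
print('bar d ends/edges')
for n,x,y in (('nd',-.078,.125),('nd',-.066,.125),('na',.078,.125),('na',.078,.083)): print(n,(proj(L,np.r_[O+x*RX+y*RY,.114])-[130,0])*2.6)
w=cloud(L)
# nut top points actual
m=(w[...,2]>.108)&(w[...,2]<.12)
n,lab,st,c=cv2.connectedComponentsWithStats(m.astype(np.uint8))
for i in range(1,n):
    if st[i,4]>15: print(st[i],[(np.r_[(p-O)@RX,(p-O)@RY]*1000).round(1) for p in [w[lab==i][:,:2].min(0),w[lab==i][:,:2].max(0)]])
# cover hole center, flange outline in chamber coords
T=np.array([.5695,-.0064]);zc=.2224-.0835
h=onz(L,130+380/2.6,108/2.6,zc+.01)[:2];print('hole chamber',(h-O)@RX*1000,(h-O)@RY*1000)
m=(abs(w[...,2]-zc-.051)<.008)
n,lab,st,c=cv2.connectedComponentsWithStats(m.astype(np.uint8));k=1+np.argmax(st[1:,4]);p=w[lab==k]
r=cv2.minAreaRect(p[:,:2].astype(np.float32));print(r)
b=cv2.boxPoints(r);print([((q-O)@RX*1000,(q-O)@RY*1000) for q in b])
A=np.c_[p[:,:2],np.ones(len(p))];q=np.linalg.lstsq(A,p[:,2],rcond=None)[0];print('slope',q[:2])
E
```

```text
pin [373.37099213 152.59257405]
na [650.90608919 186.60283288]
nd [ 94.55290481 186.5054176 ]
bar d ends/edges
nd [61.51553236 95.30177541]
nd [109.44679099  95.32484641]
na [683.42073697  95.60112018]
na [665.22484084 272.17016836]
[158  37  16  68 876] [array([-79.8,  82.5]), array([-69.4, 126. ])]
[378  38  14  66 362] [array([72.3, 84. ]), array([ 77.9, 125.2])]
[184 305  10   5  44] [array([-78., -85.]), array([-70. , -81.5])]
[358 306   5   4  16] [array([ 72.5, -84.7]), array([ 76.2, -82.1])]
hole chamber 1.660350944798895 116.17414641299507
((0.5738003253936768, 0.02446628361940384), (0.1329525113105774, 0.08028612285852432), 83.51405334472656)
[(np.float64(-38.94959411936125), np.float64(-34.64469444153949)), (np.float64(41.336488600563825), np.float64(-34.69507175523495)), (np.float64(41.41987518038408), np.float64(98.25741507418745)), (np.float64(-38.86620753954099), np.float64(98.30779238788291))]
slope [ 0.00454024 -0.00099016]
```

```bash
python3 -m pendant '[[[-0.14,0,0],[0,0.2,0],255],[[0,-0.15,-2],[0,0,0],255],[[0,-0.1,-1.5],[0,0,0],255],[[0,0,0],[0,0,0],255]]' 80; python3 st.py
```

```text
clock: 33.88
position: [0.5682, -0.0091, 0.1869]
ee_rot: [0.998, -0.056, -0.0, -0.0]
ft_force: [0.2, 0.2, -5.9]
grip_width: 0.125
t 33.88 p [56.82 -0.91 18.69] yaw -6.45 tilt [-0.02  0.01] F [ 0.2  0.2 -5.9] T [-0.03  0.05 -0.01] g 0.125 q [-0.52  0.27  0.53  1.72 -0.14  1.19 -0.06]
```

```bash
python3 -m pendant '[[[-0.05,0.3,0],[0,0,0],255],[[0,0,-0.8],[0,0,0],255],[[0,0,0],[0,0,0],255]]' 80; python3 st.py; python3 - <<'E'
from pl import *
snap('wrist','w13');snap('side','s13')
L=load('w13')
im=L['px'][:,:,::-1]
cv2.imwrite('pics/c10.png',cv2.resize(im[0:120,180:380],None,fx=4,fy=4,interpolation=cv2.INTER_CUBIC))
L2=load('w8')
print('w8 pin L pred', (proj(L2,np.r_[O+.117*RY,.075])-[130,50])*[2.6,1.8])
print('now pin pred',(proj(L,np.r_[O+.117*RY,.075])-[180,0])*4)
w=cloud(L);o=manip.get_obs()['position'];zc=o[2]-.0835
m=(abs(w[...,2]-zc-.051)<.008)
n,lab,st,c=cv2.connectedComponentsWithStats(m.astype(np.uint8));k=1+np.argmax(st[1:,4]);p=w[lab==k]
r=cv2.minAreaRect(p[:,:2].astype(np.float32));b=cv2.boxPoints(r);print(r[2],[((q-O)@RX*1000,(q-O)@RY*1000) for q in b])
E
```

```text
clock: 34.25
position: [0.5682, -0.0057, 0.1796]
ee_rot: [0.998, -0.056, 0.001, -0.0]
ft_force: [0.3, 0.9, -6.5]
grip_width: 0.123
t 34.25 p [56.82 -0.57 17.96] yaw -6.44 tilt [0.07 0.03] F [ 0.3  0.9 -6.5] T [-0.02 -0.    0.01] g 0.123 q [-0.52  0.27  0.53  1.73 -0.15  1.18 -0.06]
w8 pin L pred [377.98092704  29.11782263]
now pin pred [382.99808567 202.10403435]
83.47836303710938 [(np.float64(-40.59365933524151), np.float64(-34.663135051964254)), (np.float64(39.89989415351493), np.float64(-34.763785681089715)), (np.float64(40.066879996492005), np.float64(98.83619050569314)), (np.float64(-40.426673492264435), np.float64(98.93684113481861))]
```

View pics/c10.png

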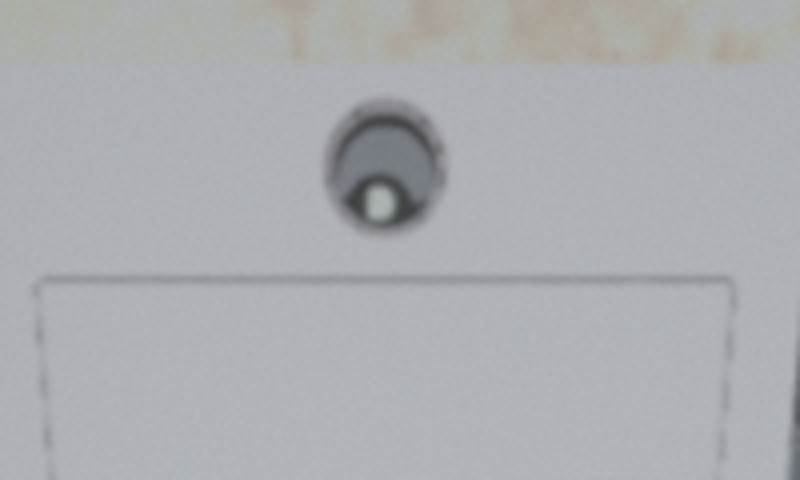

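```bash
python3 -m pendant '[[[-0.05,0,-0.7],[0,0,0],255],[[0,0,-0.8],[0,0,0],255],[[0,0,0],[0,0,0],255]]' 80; python3 st.py; python3 - <<'E'
from pl import *
snap('wrist','w14')
L=load('w14')
im=L['px'][:,:,::-1]
cv2.imwrite('pics/c11.png',cv2.resize(im[0:120,180:380],None,fx=4,fy=4,interpolation=cv2.INTER_CUBIC))
print('now pin pred',(proj(L,np.r_[O+.117*RY,.075])-[180,0])*4)
E
```

```text
clock: 34.72
position: [0.5681, -0.0057, 0.1642]
ee_rot: [0.998, -0.056, 0.001, -0.0]
ft_force: [-0.3, -0.7, -6.1]
grip_width: 0.124
t 34.73 p [56.81 -0.57 16.42] yaw -6.45 tilt [0.13 0.04] F [-0.3 -0.7 -6.1] T [ 0.04 -0.02 -0.03] g 0.124 q [-0.52  0.29  0.53  1.75 -0.16  1.14 -0.05]
now pin pred [383.22506196 184.67840351]
```

View pics/c11.png

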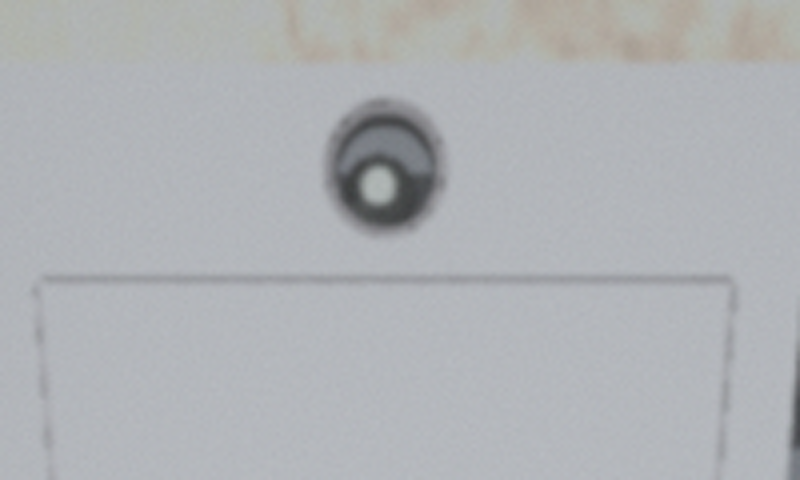

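```bash
python3 -m pendant '[[[-0.08,0,-0.4],[0,0,0],255],[[0,0,-0.4],[0,0,0],255],[[0,0,0],[0,0,0],255]]' 80; python3 st.py; python3 - <<'E'
from pl import *
snap('wrist','w15');snap('side','s15')
L=load('w15')
im=L['px'][:,:,::-1]
a=cv2.resize(im[0:120,180:380],None,fx=4,fy=4,interpolation=cv2.INTER_CUBIC)[:300]
im=load('s15')['px'][:,:,::-1]
b=cv2.resize(im[150:280,210:330],None,fx=3,fy=3,interpolation=cv2.INTER_CUBIC)[:300]
c=np.zeros((690,800,3),np.uint8);c[:300]=a;c[300:600,:360]=b;cv2.imwrite('pics/c12.png',c[:600])
print('now pin pred',(proj(L,np.r_[O+.117*RY,.075])-[180,0])*4)
E
```

```text
clock: 35.15
position: [0.5676, -0.0058, 0.1562]
ee_rot: [0.998, -0.056, 0.002, -0.0]
ft_force: [0.2, -0.3, -6.2]
grip_width: 0.118
t 35.15 p [56.76 -0.58 15.62] yaw -6.45 tilt [0.18 0.04] F [ 0.2 -0.3 -6.2] T [-0.01  0.    0.01] g 0.118 q [-0.51  0.29  0.52  1.76 -0.16  1.13 -0.05]
now pin pred [386.30689334 174.2000303 ]
```

View pics/c12.png

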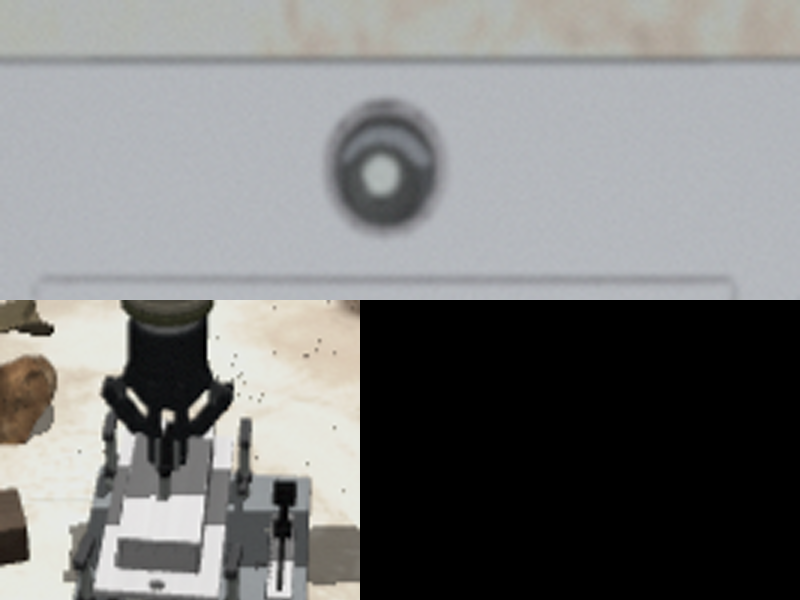

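```bash
python3 -m pendant '[[[-0.07,-0.05,-0.4],[0,0.2,0],255],[[0,0,-0.4],[0,0,0],255],[[0,0,0],[0,0,0],255]]' 80; python3 st.py; python3 - <<'E'
from pl import *
snap('wrist','w16')
L=load('w16')
im=L['px'][:,:,::-1]
cv2.imwrite('pics/c13.png',cv2.resize(im[0:120,180:380],None,fx=4,fy=4,interpolation=cv2.INTER_CUBIC)[:300])
E
```

```text
clock: 35.62
position: [0.5671, -0.0063, 0.1482]
ee_rot: [0.998, -0.056, 0.0, -0.0]
ft_force: [0.4, -0.3, -5.2]
grip_width: 0.122
t 35.62 p [56.71 -0.63 14.82] yaw -6.46 tilt [0.01 0.05] F [ 0.4 -0.3 -5.2] T [-0.07  0.03  0.02] g 0.122 q [-0.51  0.3   0.52  1.77 -0.17  1.12 -0.05]
```

View pics/c13.png

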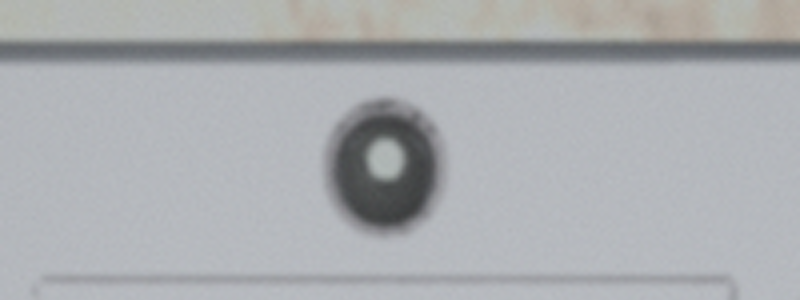

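```bash
python3 -m pendant '[[[0,0.06,-0.5],[0,0,0],255],[[0,0,-0.5],[0,0,0],255],[[0,0,-0.5],[0,0,0],255],[[0,0,0],[0,0,0],255]]' 80; python3 st.py
```

```text
clock: 36.17
position: [0.5672, -0.0056, 0.1322]
ee_rot: [0.998, -0.056, 0.0, -0.0]
ft_force: [-0.1, -0.2, -5.3]
grip_width: 0.127
t 36.17 p [56.72 -0.56 13.22] yaw -6.45 tilt [0.02 0.05] F [-0.1 -0.2 -5.3] T [ 0.04 -0.01  0.01] g 0.127 q [-0.51  0.32  0.52  1.78 -0.18  1.08 -0.04]
```

```bash
python3 -m pendant '[[[0,0,-0.5],[0,0,0],255],[[0,0,-0.5],[0,0,0],255],[[0,0,-0.4],[0,0,0],255],[[0,0,0],[0,0,0],255]]' 80; python3 st.py
```

```text
clock: 36.67
position: [0.5672, -0.0056, 0.1172]
ee_rot: [0.998, -0.056, 0.0, -0.0]
ft_force: [0.8, -0.4, -5.9]
grip_width: 0.12
t 36.67 p [56.72 -0.56 11.72] yaw -6.45 tilt [0.02 0.05] F [ 0.8 -0.4 -5.9] T [-0.02 -0.02  0.04] g 0.12 q [-0.5   0.34  0.51  1.79 -0.19  1.05 -0.03]
```

```bash
python3 -m pendant '[[[0,0,-0.2],[0,0,0],255],[[0,0,-0.15],[0,0,0],255],[[0,0,-0.1],[0,0,0],255],[[0,0,0],[0,0,0],255]]' 80; python3 st.py
```

```text
clock: 37.17
position: [0.5677, -0.0056, 0.1134]
ee_rot: [0.998, -0.056, 0.001, -0.001]
ft_force: [-2.1, 0.2, -2.5]
grip_width: 0.125
t 37.17 p [56.77 -0.56 11.34] yaw -6.45 tilt [0.08 0.07] F [-2.1  0.2 -2.5] T [-0.06  0.44  0.04] g 0.125 q [-0.5   0.35  0.51  1.8  -0.19  1.05 -0.03]
```

```bash
python3 -m pendant '[[[-0.05,0,-0.1],[0,0,0],255],[[0,0,0],[0,0,0],255],[[0,0,0],[0,0,0],255]]' 80; python3 st.py
```

```text
clock: 37.55
position: [0.5676, -0.0056, 0.113]
ee_rot: [0.998, -0.056, 0.001, -0.001]
ft_force: [-1.6, -0.4, -0.5]
grip_width: 0.122
t 37.55 p [56.76 -0.56 11.3 ] yaw -6.45 tilt [0.15 0.09] F [-1.6 -0.4 -0.5] T [-0.09  0.48  0.  ] g 0.122 q [-0.5   0.35  0.51  1.8  -0.19  1.04 -0.03]
```

```bash
python3 -m pendant '[[[0,0,0],[0,0,0],180],[[0,0,0],[0,0,0],100],[[0,0,0],[0,0,0],0],[[0,0,0],[0,0,0],0],[[0,0,2],[0,0,0],0],[[0,0,4],[0,0,0],0],[[0,0,4],[0,0,0],0],[[0,0,5],[0,0,0],0],[[0,0,4],[0,0,0],0],[[0,0,0],[0,0,0],0]]' 40; python3 st.py; python3 - <<'E'
from pl import *
snap('wrist','w17');snap('side','s17')
L=load('w17');w=cloud(L)
m=(w[...,2]>.072)&(w[...,2]<.09)&(abs(w[...,0]-.569)<.07)&(abs(w[...,1]+.007)<.12)
n,lab,st,c=cv2.connectedComponentsWithStats(m.astype(np.uint8));k=1+np.argmax(st[1:,4]);p=w[lab==k]
r=cv2.minAreaRect(p[:,:2].astype(np.float32));print(r,((np.array(r[0])-O)@RX*1000,(np.array(r[0])-O)@RY*1000))
A=np.c_[p[:,:2]-O,np.ones(len(p))];q=np.linalg.lstsq(A,p[:,2],rcond=None)[0];print('plane',q)
E
```

```text
clock: 38.8
position: [0.5674, -0.006, 0.3095]
ee_rot: [0.998, -0.057, 0.002, -0.001]
ft_force: [0.5, -0.6, -0.2]
grip_width: 1.002
t 38.8 p [56.74 -0.6  30.95] yaw -6.48 tilt [0.27 0.07] F [ 0.5 -0.6 -0.2] T [-0.05 -0.01  0.  ] g 1.002 q [-0.54  0.18  0.55  1.55 -0.1   1.43 -0.1 ]
((0.5678368210792542, -0.007196500897407532), (0.19809900224208832, 0.08013362437486649), 83.49215698242188) (np.float64(-1.1337421597689388), np.float64(-0.32592410084525975))
plane [2.22462807e-05 1.05159364e-03 8.01094025e-02]
```

View pics/w17.png

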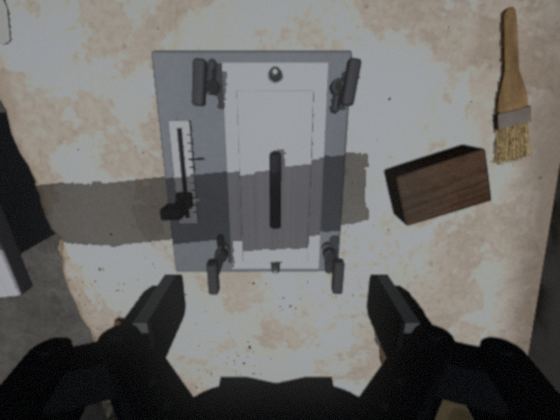

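View pics/s17.png

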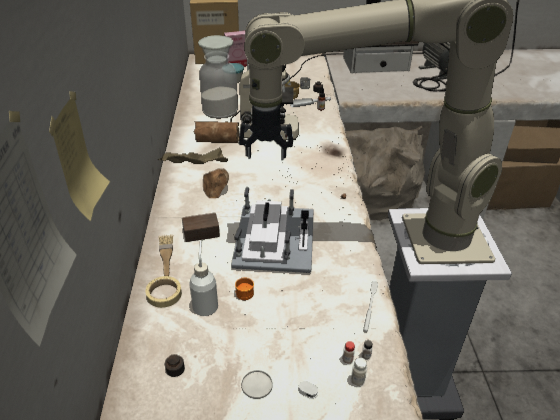

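```bash
cat > nuts.py <<'E'
from pl import *
import sys
O=np.array([.568,-.0072])
def nuts(fn,zr=(.106,.122)):
    w=cloud(load(fn)).reshape(-1,3)
    for n,x,y in(('a',.072,.104),('b',.072,-.104),('c',-.072,-.104),('d',-.072,.104)):
        c=O+x*RX+y*RY
        m=(w[:,2]>zr[0])&(w[:,2]<zr[1])&(np.hypot(*(w[:,:2]-c).T)<.035);p=w[m]
        if len(p)<20: print(n,'few',len(p));continue
        top=p[p[:,2]>np.percentile(p[:,2],97)-.004]
        r=cv2.minAreaRect(top[:,:2].astype(np.float32));v=top[:,:2]-top[:,:2].mean(0);e=np.linalg.svd(v,full_matrices=False)[2][0]
        ang=np.degrees(np.arctan2(e[1],e[0]))
        if ang<0: ang+=180
        print(n,len(top),'nominal',c.round(4),'rect ctr',np.round(r[0],4),'size',np.round(r[1],4),'long axis',round(ang,1),'-> joint rad',round(np.radians(83.55-ang),2),'ztop',np.percentile(p[:,2],97).round(4))
if __name__=='__main__': nuts(sys.argv[1],(.095,.122))
E
python3 nuts.py w17; python3 nuts.py w8
```

```text
a 568 nominal [0.6512 0.0881] rect ctr [0.6509 0.0889] size [0.0413 0.0122] long axis 76.6 -> joint rad 0.12 ztop 0.1148
b 332 nominal [ 0.6279 -0.1186] rect ctr [ 0.6278 -0.1173] size [0.041  0.0121] long axis 83.2 -> joint rad 0.01 ztop 0.115
c 329 nominal [ 0.4848 -0.1025] rect ctr [ 0.485  -0.1009] size [0.0409 0.0119] long axis 83.5 -> joint rad 0.0 ztop 0.1151
d 580 nominal [0.5081 0.1042] rect ctr [0.5083 0.1047] size [0.0416 0.012 ] long axis 77.2 -> joint rad 0.11 ztop 0.1147
a 643 nominal [0.6512 0.0881] rect ctr [0.6511 0.0888] size [0.0413 0.012 ] long axis 76.5 -> joint rad 0.12 ztop 0.1146
b 360 nominal [ 0.6279 -0.1186] rect ctr [ 0.6278 -0.117 ] size [0.0406 0.0121] long axis 82.7 -> joint rad 0.02 ztop 0.115
c 357 nominal [ 0.4848 -0.1025] rect ctr [ 0.4851 -0.1006] size [0.0404 0.0123] long axis 83.3 -> joint rad 0.0 ztop 0.115
d 639 nominal [0.5081 0.1042] rect ctr [0.5082 0.1049] size [0.0416 0.012 ] long axis 77.4 -> joint rad 0.11 ztop 0.1146
```

```bash
python3 -m pendant '[[[2,2.3,-2],[0,0,-3],150],[[2.2,2.4,-3],[0,0,-3.9],150],[[2.2,2.4,-3],[0,0,0],150],[[2,2.3,-2],[0,0,0],150],[[0,0,0],[0,0,0],150],[[0,0,0],[0,0,0],150]]' 40; python3 st.py
```

```text
clock: 39.65
position: [0.6484, 0.0894, 0.1939]
ee_rot: [0.993, -0.12, -0.006, 0.002]
ft_force: [-0.7, -0.3, -0.1]
grip_width: 0.409
t 39.65 p [64.84  8.94 19.39] yaw -13.74 tilt [-0.67 -0.14] F [-0.7 -0.3 -0.1] T [ 0.03  0.01 -0.01] g 0.409 q [-0.57  0.47  0.5   1.46 -0.23  1.28 -0.29]
```

```bash
python3 -m pendant '[[[0.25,-0.1,-1.5],[0.1,-0.7,0.3],150],[[0,0,-2],[0,0,0],150],[[0,0,-1.5],[0,0,0],150],[[0,0,0],[0,0,0],150]]' 40; python3 st.py
```

```text
clock: 40.15
position: [0.6499, 0.0856, 0.1426]
ee_rot: [0.993, -0.119, 0.001, 0.0]
ft_force: [0.2, -0.8, 0.7]
grip_width: 0.408
t 40.15 p [64.99  8.56 14.26] yaw -13.63 tilt [ 0.06 -0.03] F [ 0.2 -0.8  0.7] T [-0.04 -0.05 -0.01] g 0.408 q [-0.56  0.5   0.49  1.52 -0.25  1.18 -0.27]
```

```bash
python3 -m pendant '[[[0.1,0.3,-0.5],[0,0,0.2],150],[[0,0,-1.5],[0,0,0],150],[[0,0,-1.4],[0,0,0],150],[[0,0,0],[0,0,0],150]]' 40; python3 st.py
```

```text
clock: 40.65
position: [0.6512, 0.089, 0.1069]
ee_rot: [0.993, -0.117, 0.001, 0.0]
ft_force: [-0.1, -0.3, 0.6]
grip_width: 0.412
t 40.65 p [65.12  8.9  10.69] yaw -13.4 tilt [ 0.1  -0.02] F [-0.1 -0.3  0.6] T [ 0.03  0.05 -0.02] g 0.412 q [-0.56  0.54  0.48  1.55 -0.26  1.11 -0.25]
```

Aligned; close gently and turn.

```bash
python3 -m pendant '[[[0,0,-0.15],[0,0,0],255],[[0,0,0],[0,0,0],255],[[0,0,0],[0,0,0],255],[[0,0,0],[0,0,0],255],[[0,0,0],[0,0,0],255]]' 40; python3 st.py; python3 -m pendant '[[[0,0,-0.1],[0,0,-9.5],255],[[0,0,-0.1],[0,0,-9.5],255],[[0,0,0],[0,0,0],255]]' 40; python3 st.py
```

```text
clock: 41.28
position: [0.6508, 0.0891, 0.1053]
ee_rot: [0.993, -0.117, 0.0, 0.0]
ft_force: [-0.1, 0.3, -2.7]
grip_width: 0.132
t 41.27 p [65.08  8.91 10.53] yaw -13.41 tilt [ 0.05 -0.01] F [-0.1  0.3 -2.7] T [0.02 0.1  0.01] g 0.132 q [-0.55  0.54  0.47  1.55 -0.27  1.11 -0.25]
clock: 41.65
position: [0.6509, 0.089, 0.1033]
ee_rot: [0.959, -0.283, 0.001, 0.0]
ft_force: [0.4, 0.1, -3.1]
grip_width: 0.132
t 41.65 p [65.09  8.9  10.33] yaw -32.83 tilt [ 0.07 -0.04] F [ 0.4  0.1 -3.1] T [-0.08  0.07 -0.04] g 0.132 q [-0.6   0.56  0.54  1.56 -0.31  1.11 -0.56]
```

```bash
python3 -m pendant '[[[0,0,-0.1],[0,0,-9.5],255],[[0,0,-0.1],[0,0,-9.5],255],[[0,0,0],[0,0,0],255]]' 40; python3 st.py
```

```text
clock: 42.02
position: [0.651, 0.0889, 0.1013]
ee_rot: [0.9, -0.435, 0.001, 0.0]
ft_force: [-0.9, 0.7, -3.1]
grip_width: 0.13
t 42.02 p [65.1   8.89 10.13] yaw -51.56 tilt [ 0.06 -0.07] F [-0.9  0.7 -3.1] T [-0.03 -0.   -0.01] g 0.13 q [-0.65  0.58  0.61  1.56 -0.35  1.12 -0.86]
```

```bash
python3 -m pendant '[[[0,0,0],[0,0,0],200],[[0,0,0],[0,0,0],150],[[0,0,2],[0,0,0],150],[[0,0,4],[0,0,5],150],[[-2.5,-3,2],[0,0,8],150],[[-3,-3.5,0],[0,0,8],150],[[-3,-3.5,0],[0,0,8],150],[[-3,-3.5,0],[0,0,8],150],[[-3,-3.5,0],[0,0,8],150],[[-2,-2,0],[0,0,0],150],[[0,0,0],[0,0,0],150]]' 40; python3 st.py
```

```text
clock: 43.4
position: [0.4847, -0.109, 0.1985]
ee_rot: [0.999, -0.036, 0.01, -0.004]
ft_force: [0.6, 1.9, 0.5]
grip_width: 0.409
t 43.4 p [ 48.47 -10.9   19.85] yaw -4.14 tilt [1.14 0.4 ] F [0.6 1.9 0.5] T [ 0.04 -0.03  0.01] g 0.409 q [-0.48  0.06  0.64  1.9  -0.05  1.17  0.11]
```

```bash
python3 -m pendant '[[[0,0.75,-1],[-0.4,1.1,-2.2],150],[[0,0,-2.5],[0,0,0],150],[[0,0,-2],[0,0,0],150],[[0,0,0],[0,0,0],150]]' 40; python3 st.py
```

```text
clock: 43.9
position: [0.4886, -0.0997, 0.1471]
ee_rot: [0.999, -0.054, 0.004, -0.001]
ft_force: [0.9, -0.3, 0.2]
grip_width: 0.413
t 43.9 p [48.86 -9.97 14.71] yaw -6.2 tilt [0.47 0.06] F [ 0.9 -0.3  0.2] T [0.   0.06 0.  ] g 0.413 q [-0.47  0.14  0.63  1.95 -0.1   1.07  0.09]
```

```bash
python3 -m pendant '[[[-0.4,-0.2,-0.5],[0,0.5,-0.2],150],[[0,0,-1.5],[0,0,0],150],[[0,0,-1.5],[0,0,0],150],[[0,0,0],[0,0,0],150]]' 40; python3 st.py
```

```text
clock: 44.4
position: [0.4858, -0.1014, 0.1119]
ee_rot: [0.998, -0.055, 0.001, -0.001]
ft_force: [-0.2, 0.8, 1.3]
grip_width: 0.414
t 44.4 p [ 48.58 -10.14  11.19] yaw -6.35 tilt [0.1  0.07] F [-0.2  0.8  1.3] T [ 0.01  0.05 -0.03] g 0.414 q [-0.46  0.19  0.63  1.98 -0.14  1.    0.13]
```

```bash
python3 -m pendant '[[[-0.08,0,-0.6],[0,0,0],150],[[0,0,0],[0,0,0],255],[[0,0,0],[0,0,0],255],[[0,0,0],[0,0,0],255],[[0,0,0],[0,0,0],255],[[0,0,0],[0,0,0],255]]' 40; python3 st.py; python3 -m pendant '[[[0,0,-0.1],[0,0,-9.5],255],[[0,0,-0.1],[0,0,-9.5],255],[[0,0,0],[0,0,0],255]]' 40; python3 st.py
```

```text
clock: 45.15
position: [0.4847, -0.1015, 0.106]
ee_rot: [0.998, -0.056, 0.001, -0.001]
ft_force: [-1.2, 0.0, 0.2]
grip_width: 0.13
t 45.15 p [ 48.47 -10.15  10.6 ] yaw -6.38 tilt [0.07 0.09] F [-1.2  0.   0.2] T [ 0.01  0.24 -0.04] g 0.13 q [-0.45  0.2   0.63  1.99 -0.14  0.99  0.13]
clock: 45.52
position: [0.4849, -0.1016, 0.104]
ee_rot: [0.975, -0.223, 0.001, -0.001]
ft_force: [-1.0, 0.4, -0.7]
grip_width: 0.134
t 45.52 p [ 48.49 -10.16  10.4 ] yaw -25.79 tilt [0.13 0.04] F [-1.   0.4 -0.7] T [-0.01  0.29 -0.12] g 0.134 q [-0.49  0.21  0.67  2.   -0.16  0.99 -0.19]
```

```bash
python3 -m pendant '[[[0,0,-0.1],[0,0,-9.5],255],[[0,0,-0.1],[0,0,-9.5],255],[[0,0,-0.05],[0,0,-7],255],[[0,0,0],[0,0,0],255]]' 40; python3 st.py
```

```text
clock: 46.02
position: [0.485, -0.1018, 0.1013]
ee_rot: [0.901, -0.435, 0.001, -0.0]
ft_force: [-0.7, -0.5, -1.7]
grip_width: 0.129
t 46.02 p [ 48.5  -10.18  10.13] yaw -51.51 tilt [ 0.15 -0.07] F [-0.7 -0.5 -1.7] T [-0.06  0.02 -0.02] g 0.129 q [-0.55  0.22  0.74  2.   -0.18  0.98 -0.62]
```

```bash
python3 -m pendant '[[[0,0,0],[0,0,0],200],[[0,0,0],[0,0,0],150],[[0,0,2],[0,0,0],150],[[0,0,4],[0,0,5],150],[[2.5,-0.5,1],[0,0,9],150],[[3,-0.5,0],[0,0,9],150],[[3,-0.5,0],[0,0,9],150],[[3,-0.3,0],[0,0,9],150],[[2.5,0,0],[0,0,2.5],150],[[0,0,0],[0,0,0],150]]' 40; python3 st.py
```

```text
clock: 47.28
position: [0.6312, -0.1195, 0.1755]
ee_rot: [0.999, -0.045, 0.004, -0.003]
ft_force: [-0.7, 0.5, -0.4]
grip_width: 0.408
t 47.27 p [ 63.12 -11.95  17.55] yaw -5.11 tilt [0.42 0.28] F [-0.7  0.5 -0.4] T [ 0.02  0.05 -0.  ] g 0.408 q [-0.34  0.46  0.62  1.54 -0.29  1.22  0.23]
```

```bash
python3 -m pendant '[[[-0.3,0.1,-1],[-0.3,0.4,-1.6],150],[[0,0,-2],[0,0,0],150],[[0,0,-1],[0,0,0],150],[[0,0,0],[0,0,0],150]]' 40; python3 st.py
```

```text
clock: 47.78
position: [0.6257, -0.1184, 0.1319]
ee_rot: [0.998, -0.06, -0.001, 0.0]
ft_force: [0.5, 0.5, 0.7]
grip_width: 0.41
t 47.77 p [ 62.57 -11.84  13.19] yaw -6.84 tilt [-0.12 -0.02] F [0.5 0.5 0.7] T [-0.02 -0.01  0.03] g 0.41 q [-0.34  0.5   0.61  1.59 -0.3   1.15  0.22]
```

```bash
python3 -m pendant '[[[0.2,0.05,-0.7],[0,-0.1,0],150],[[0,0,-1.2],[0,0,0],150],[[0,0,-0.6],[0,0,0],150],[[0,0,0],[0,0,0],150]]' 40; python3 st.py
```

```text
clock: 48.28
position: [0.628, -0.1179, 0.1055]
ee_rot: [0.998, -0.06, 0.0, 0.0]
ft_force: [-0.4, -0.2, -0.4]
grip_width: 0.411
t 48.27 p [ 62.8  -11.79  10.55] yaw -6.84 tilt [ 0.02 -0.01] F [-0.4 -0.2 -0.4] T [-0.06 -0.04  0.04] g 0.411 q [-0.33  0.53  0.6   1.61 -0.32  1.1   0.23]
```

```bash
python3 -m pendant '[[[0,0,0],[0,0,0],255],[[0,0,0],[0,0,0],255],[[0,0,0],[0,0,0],255],[[0,0,0],[0,0,0],255],[[0,0,0],[0,0,0],255],[[0,0,-0.1],[0,0,-9.5],255],[[0,0,-0.1],[0,0,-9.5],255],[[0,0,0],[0,0,0],255]]' 40; python3 st.py
```

```text
clock: 49.28
position: [0.6277, -0.118, 0.1039]
ee_rot: [0.974, -0.227, 0.0, 0.0]
ft_force: [-0.9, -0.0, -0.7]
grip_width: 0.132
t 49.27 p [ 62.77 -11.8   10.39] yaw -26.28 tilt [ 0.01 -0.01] F [-0.9 -0.  -0.7] T [ 0.01  0.17 -0.03] g 0.132 q [-0.38  0.55  0.67  1.61 -0.37  1.11 -0.08]
```

```bash
python3 -m pendant '[[[0,0,-0.1],[0,0,-9.5],255],[[0,0,-0.1],[0,0,-9.5],255],[[0,0,-0.05],[0,0,-7],255],[[0,0,0],[0,0,0],255]]' 40; python3 st.py
```

```text
clock: 49.78
position: [0.6277, -0.118, 0.1012]
ee_rot: [0.899, -0.439, 0.0, 0.0]
ft_force: [-1.0, -0.2, -1.4]
grip_width: 0.134
t 49.77 p [ 62.77 -11.8   10.12] yaw -52.03 tilt [ 0.01 -0.03] F [-1.  -0.2 -1.4] T [-0.1   0.09 -0.05] g 0.134 q [-0.45  0.58  0.76  1.62 -0.44  1.12 -0.48]
```

```bash
python3 -m pendant '[[[0,0,0],[0,0,0],200],[[0,0,0],[0,0,0],150],[[0,0,2],[0,0,0],150],[[0,0,4],[0,0,3],150],[[-2,3,2],[0,0,9],150],[[-2,4,0],[0,0,9],150],[[-2,4,0],[0,0,9],150],[[-2,4,0],[0,0,9],150],[[-2,4,0],[0,0,0],150],[[-1.6,3,0],[0,0,0],150],[[0,0,0],[0,0,0],150]]' 40; python3 st.py
```

```text
clock: 51.15
position: [0.5111, 0.1048, 0.198]
ee_rot: [0.995, -0.096, 0.008, -0.003]
ft_force: [0.3, -0.3, 0.6]
grip_width: 0.415
t 51.15 p [51.11 10.48 19.8 ] yaw -11.05 tilt [0.97 0.28] F [ 0.3 -0.3  0.6] T [-0.05 -0.    0.02] g 0.415 q [-0.87  0.13  0.64  1.84 -0.09  1.18 -0.4 ]
```

```bash
python3 -m pendant '[[[-0.2,0,-1],[-0.2,0.9,-1.7],150],[[0,0,-2.5],[0,0,0],150],[[0,0,-2],[0,0,0],150],[[0,0,0],[0,0,0],150]]' 40; python3 st.py
```

```text
clock: 51.65
position: [0.5111, 0.1, 0.1427]
ee_rot: [0.993, -0.116, 0.001, -0.0]
ft_force: [-0.5, -0.1, 0.9]
grip_width: 0.412
t 51.65 p [51.11 10.   14.27] yaw -13.36 tilt [0.12 0.02] F [-0.5 -0.1  0.9] T [-0.04 -0.06 -0.02] g 0.412 q [-0.85  0.21  0.64  1.9  -0.14  1.08 -0.39]
```

```bash
python3 -m pendant '[[[-0.3,0.4,-0.5],[0,0,0.5],150],[[0,0,-1.5],[0,0,0],150],[[0,0.05,-1.2],[0,0,0],150],[[0,0,0],[0,0,0],150]]' 40; python3 st.py
```

```text
clock: 52.15
position: [0.5089, 0.1038, 0.1098]
ee_rot: [0.994, -0.113, 0.002, -0.0]
ft_force: [-0.4, -0.3, -0.2]
grip_width: 0.414
t 52.15 p [50.89 10.38 10.98] yaw -12.98 tilt [0.18 0.03] F [-0.4 -0.3 -0.2] T [ 0.    0.06 -0.  ] g 0.414 q [-0.84  0.25  0.62  1.93 -0.17  1.01 -0.37]
```

```bash
python3 -m pendant '[[[-0.07,0.06,-0.45],[0,0,0],150],[[0,0,0],[0,0,0],255],[[0,0,0],[0,0,0],255],[[0,0,0],[0,0,0],255],[[0,0,0],[0,0,0],255],[[0,0,0],[0,0,0],255],[[0,0,-0.1],[0,0,-9.5],255],[[0,0,-0.1],[0,0,-9.5],255],[[0,0,0],[0,0,0],255]]' 40; python3 st.py
```

```text
clock: 53.28
position: [0.5078, 0.1046, 0.1035]
ee_rot: [0.96, -0.279, 0.001, -0.0]
ft_force: [-0.6, -0.8, 1.1]
grip_width: 0.133
t 53.27 p [50.78 10.46 10.35] yaw -32.4 tilt [0.15 0.  ] F [-0.6 -0.8  1.1] T [-0.04  0.35 -0.09] g 0.133 q [-0.88  0.27  0.67  1.94 -0.2   1.   -0.69]
```

```bash
python3 -m pendant '[[[0,0,-0.1],[0,0,-9.5],255],[[0,0,-0.1],[0,0,-9.5],255],[[0,0,0],[0,0,0],255],[[0,0,0],[0,0,0],255],[[0,0,0],[0,0,0],255]]' 40; python3 st.py
python3 - <<'E'
from h import *
snap('side','s20')
im=load('s20')['px'][:,:,::-1]
cv2.imwrite('pics/c20.png',cv2.resize(im[160:280,210:340],None,fx=5,fy=5,interpolation=cv2.INTER_CUBIC))
E
```

```text
clock: 53.9
position: [0.5078, 0.1046, 0.1016]
ee_rot: [0.904, -0.428, 0.001, -0.0]
ft_force: [-0.9, -0.3, -0.5]
grip_width: 0.129
t 53.9 p [50.78 10.46 10.16] yaw -50.62 tilt [ 0.14 -0.05] F [-0.9 -0.3 -0.5] T [ 0.01  0.35 -0.1 ] g 0.129 q [-0.93  0.28  0.73  1.94 -0.22  1.   -0.98]
```

View pics/c20.png

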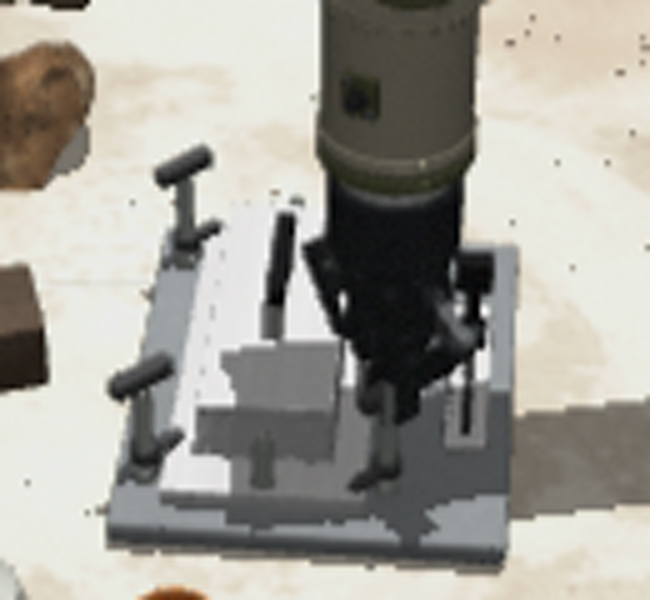

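```bash
python3 -m pendant '[[[0,0,0],[0,0,0],200],[[0,0,0],[0,0,0],150],[[0,0,2],[0,0,0],150],[[0,0,4],[0,0,9],150],[[1,-2,5],[0,0,9],150],[[2,-4,5],[0,0,9],150],[[2,-4,4],[0,0,9],150],[[1,-1,2],[0,0,8],150],[[0,0,0],[0,0,0],150]]' 40; python3 st.py; python3 -c "
from h import *
snap('wrist','w21')"; python3 nuts.py w21
```

```text
clock: 55.08
position: [0.568, -0.0069, 0.3265]
ee_rot: [0.999, -0.043, 0.005, 0.0]
ft_force: [-0.9, 0.9, -0.9]
grip_width: 0.412
t 55.08 p [56.8  -0.69 32.65] yaw -4.97 tilt [ 0.56 -0.05] F [-0.9  0.9 -0.9] T [-0.05 -0.01 -0.01] g 0.412 q [-0.72  0.19  0.77  1.53 -0.13  1.46 -0.04]
a 509 nominal [0.6512 0.0881] rect ctr [0.6507 0.0886] size [0.0417 0.0118] long axis 38.4 -> joint rad 0.79 ztop 0.1107
b 166 nominal [ 0.6279 -0.1186] rect ctr [ 0.635  -0.1117] size [0.0232 0.0117] long axis 38.2 -> joint rad 0.79 ztop 0.1102
c 298 nominal [ 0.4848 -0.1025] rect ctr [ 0.485 -0.101] size [0.0411 0.0121] long axis 38.6 -> joint rad 0.78 ztop 0.1104
d 517 nominal [0.5081 0.1042] rect ctr [0.5081 0.1047] size [0.0416 0.012 ] long axis 39.2 -> joint rad 0.77 ztop 0.1106
```

View pics/w21.png

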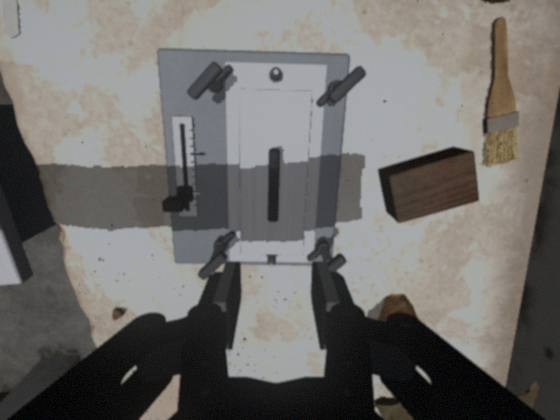

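```bash
python3 -m pendant '[[[1.6,1.9,-2],[0,0.5,-9.3],150],[[1.6,1.9,-3],[0,0,-9.3],150],[[1.6,1.9,-3],[0,0,-9.3],150],[[1.6,1.9,-3],[0,0,-9.3],150],[[1.6,1.9,-3],[0,0,-9.3],150],[[0,0,0],[0,0,0],150]]' 40; python3 st.py
```

```text
clock: 55.88
position: [0.6427, 0.098, 0.1727]
ee_rot: [0.891, -0.453, -0.005, 0.003]
ft_force: [-0.8, 0.3, 0.1]
grip_width: 0.413
t 55.88 p [64.27  9.8  17.27] yaw -53.91 tilt [-0.61 -0.02] F [-0.8  0.3  0.1] T [-0.02 -0.01  0.01] g 0.413 q [-0.79  0.55  0.8   1.51 -0.4   1.27 -0.88]
```

```bash
python3 -m pendant '[[[0.8,-0.9,-1],[0,-0.6,2.3],150],[[0,0,-2],[0,0,0],150],[[0,0,-1],[0,0,0],150],[[0,0,0],[0,0,0],150]]' 40; python3 st.py
```

```text
clock: 56.38
position: [0.6481, 0.0892, 0.1307]
ee_rot: [0.9, -0.435, -0.001, 0.001]
ft_force: [0.4, 0.1, -0.9]
grip_width: 0.409
t 56.38 p [64.81  8.92 13.07] yaw -51.6 tilt [-0.11 -0.04] F [ 0.4  0.1 -0.9] T [-0.01 -0.02  0.  ] g 0.409 q [-0.76  0.59  0.77  1.55 -0.43  1.19 -0.81]
```

```bash
python3 -m pendant '[[[0.28,0,-0.7],[0,0,0],150],[[0,0,-1.2],[0,0,0],150],[[0,0,-0.9],[0,0,0],150],[[0,0,0],[0,0,0],150]]' 40; python3 st.py
```

```text
clock: 56.88
position: [0.6513, 0.0895, 0.1016]
ee_rot: [0.9, -0.435, -0.0, 0.0]
ft_force: [0.1, -0.7, 0.2]
grip_width: 0.414
t 56.88 p [65.13  8.95 10.16] yaw -51.62 tilt [-0.06 -0.01] F [ 0.1 -0.7  0.2] T [-0.02 -0.06  0.05] g 0.414 q [-0.74  0.62  0.75  1.56 -0.45  1.14 -0.79]
```

```bash
python3 -m pendant '[[[0,-0.05,0],[0,0,0],255],[[0,0,0],[0,0,0],255],[[0,0,0],[0,0,0],255],[[0,0,0],[0,0,0],255],[[0,0,0],[0,0,0],255],[[0,0,-0.1],[0,0,-9.5],255],[[0,0,-0.1],[0,0,-9.5],255],[[0,0,-0.1],[0,0,-9.5],255],[[0,0,-0.1],[0,0,-9.5],255],[[0,0,0],[0,0,0],255]]' 50; python3 st.py
```

```text
clock: 58.12
position: [0.6514, 0.0886, 0.0978]
ee_rot: [-0.703, 0.711, -0.0, -0.0]
ft_force: [0.2, -0.0, -1.8]
grip_width: 0.129
t 58.12 p [65.14  8.86  9.78] yaw -90.67 tilt [-0.01 -0.02] F [ 0.2 -0.  -1.8] T [-0.05  0.06 -0.09] g 0.129 q [-0.83  0.69  0.9   1.57 -0.57  1.17 -1.39]
```

```bash
python3 -m pendant '[[[0,0,-0.07],[0,0,-3.5],255],[[0,0,0],[0,0,-2.5],255],[[0,0,0],[0,0,0],255]]' 50; python3 st.py
```

```text
clock: 58.5
position: [0.6515, 0.0886, 0.0973]
ee_rot: [-0.667, 0.745, -0.0, -0.0]
ft_force: [0.7, -1.1, -2.2]
grip_width: 0.13
t 58.5 p [65.15  8.86  9.73] yaw -96.26 tilt [-0.01 -0.03] F [ 0.7 -1.1 -2.2] T [-0.05  0.01  0.07] g 0.13 q [-0.84  0.7   0.92  1.57 -0.58  1.17 -1.48]
```

```bash
python3 -m pendant '[[[0,0,0],[0,0,0],200],[[0,0,0],[0,0,0],150],[[0,0,2],[0,0,0],150],[[0,0,4],[0,0,5],150],[[-2.5,-3,3],[0,0,8],150],[[-3,-3.5,0],[0,0,8],150],[[-3,-3.5,0],[0,0,8],150],[[-3,-3.5,0],[0,0,8],150],[[-3,-3.5,0],[0,0,8],150],[[-2,-2,0],[0,0,0],150],[[0,0,0],[0,0,0],150]]' 40; python3 st.py
```

```text
clock: 59.88
position: [0.4842, -0.1102, 0.2016]
ee_rot: [0.907, -0.42, 0.005, -0.006]
ft_force: [0.5, 1.2, 0.6]
grip_width: 0.409
t 59.88 p [ 48.42 -11.02  20.16] yaw -49.71 tilt [0.82 0.43] F [0.5 1.2 0.6] T [-0.04  0.05  0.06] g 0.409 q [-0.84  0.08  1.03  1.91 -0.08  1.18 -0.64]
```

```bash
python3 -m pendant '[[[0,0.8,-1],[-0.4,0.8,-1.7],150],[[0,0,-2.5],[0,0,0],150],[[0,0,-2],[0,0,0],150],[[0,0,0],[0,0,0],150]]' 40; python3 st.py
```

```text
clock: 60.38
position: [0.4869, -0.0975, 0.1451]
ee_rot: [0.901, -0.434, 0.0, 0.0]
ft_force: [0.3, -0.6, -0.3]
grip_width: 0.409
t 60.38 p [48.69 -9.75 14.51] yaw -51.46 tilt [-0.   -0.04] F [ 0.3 -0.6 -0.3] T [-0.01  0.04  0.06] g 0.409 q [-0.8   0.2   1.01  1.96 -0.19  1.08 -0.61]
```

```bash
python3 -m pendant '[[[-0.2,-0.4,-0.7],[0,0,0],150],[[0,0,-1.7],[0,0,0],150],[[0,-0.05,-1.6],[0,0,0],150],[[0,0,0],[0,0,0],150]]' 40; python3 st.py
```

```text
clock: 60.88
position: [0.4857, -0.1012, 0.103]
ee_rot: [0.901, -0.434, 0.0, 0.001]
ft_force: [-0.9, -0.6, -0.2]
grip_width: 0.406
t 60.88 p [ 48.57 -10.12  10.3 ] yaw -51.42 tilt [ 0.01 -0.08] F [-0.9 -0.6 -0.2] T [-0.01  0.03  0.07] g 0.406 q [-0.74  0.28  0.97  2.   -0.27  1.   -0.54]
```

```bash
python3 -m pendant '[[[-0.06,-0.04,-0.15],[0,0,0],255],[[0,0,0],[0,0,0],255],[[0,0,0],[0,0,0],255],[[0,0,0],[0,0,0],255],[[0,0,0],[0,0,0],255],[[0,0,-0.1],[0,0,-9.5],255],[[0,0,-0.1],[0,0,-9.5],255],[[0,0,0],[0,0,0],255]]' 50; python3 st.py
```

```text
clock: 61.88
position: [0.4849, -0.1019, 0.0996]
ee_rot: [0.815, -0.58, 0.0, 0.001]
ft_force: [1.0, -0.8, -4.4]
grip_width: 0.134
t 61.88 p [ 48.49 -10.19   9.96] yaw -70.86 tilt [ 0.   -0.09] F [ 1.  -0.8 -4.4] T [-0.19 -0.18 -0.01] g 0.134 q [-0.8   0.31  1.04  2.01 -0.32  1.   -0.83]
```

```bash
python3 -m pendant '[[[0,0,-0.1],[0,0,-9.5],255],[[0,0,-0.1],[0,0,-9.5],255],[[0,0,-0.05],[0,0,-6],255],[[0,0,0],[0,0,0],255]]' 50; python3 st.py
```

```text
clock: 62.38
position: [0.4848, -0.1021, 0.0971]
ee_rot: [-0.672, 0.741, -0.001, -0.001]
ft_force: [0.4, -1.5, -5.3]
grip_width: 0.133
t 62.38 p [ 48.48 -10.21   9.71] yaw -95.56 tilt [-0.03 -0.12] F [ 0.4 -1.5 -5.3] T [-0.2  -0.17 -0.04] g 0.133 q [-0.86  0.36  1.14  2.01 -0.39  1.01 -1.2 ]
```

```bash
python3 -m pendant '[[[0,0,0],[0,0,0],200],[[0,0,0],[0,0,0],150],[[0,0,2],[0,0,0],150],[[0,0,4],[0,0,5],150],[[2.5,-0.5,1],[0,0,9],150],[[3,-0.5,0],[0,0,9],150],[[3,-0.5,0],[0,0,9],150],[[3,-0.3,0],[0,0,9],150],[[2.5,0,0],[0,0,2],150],[[0,0,0],[0,0,0],150]]' 40; python3 st.py
```

```text
clock: 63.62
position: [0.6322, -0.1176, 0.1726]
ee_rot: [0.908, -0.419, 0.001, -0.004]
ft_force: [-0.1, 0.3, 0.1]
grip_width: 0.409
t 63.62 p [ 63.22 -11.76  17.26] yaw -49.59 tilt [0.31 0.3 ] F [-0.1  0.3  0.1] T [ 0.01  0.03 -0.01] g 0.409 q [-0.51  0.54  0.87  1.55 -0.44  1.25 -0.44]
```

```bash
python3 -m pendant '[[[-0.4,0,-1],[-0.3,0.3,-2.1],150],[[0,0,-2],[0,0,0],150],[[0,0,-1],[0,0,0],150],[[0,0,0],[0,0,0],150]]' 40; python3 st.py
```

```text
clock: 64.12
position: [0.6256, -0.1175, 0.1292]
ee_rot: [0.899, -0.437, -0.001, 0.0]
ft_force: [0.9, 1.4, 1.0]
grip_width: 0.418
t 64.12 p [ 62.56 -11.75  12.92] yaw -51.87 tilt [-0.1   0.02] F [0.9 1.4 1. ] T [-0.02 -0.02  0.03] g 0.418 q [-0.51  0.58  0.86  1.6  -0.46  1.18 -0.45]
```

```bash
python3 -m pendant '[[[0.2,-0.05,-0.7],[0,-0.1,0],150],[[0,0,-1.2],[0,0,0],150],[[0,0,-0.8],[0,0,0],150],[[0,0,0],[0,0,0],150]]' 40; python3 st.py
```

```text
clock: 64.62
position: [0.6279, -0.118, 0.1006]
ee_rot: [0.899, -0.437, 0.0, -0.0]
ft_force: [0.3, -0.5, 0.2]
grip_width: 0.409
t 64.62 p [ 62.79 -11.8   10.06] yaw -51.85 tilt [0.04 0.02] F [ 0.3 -0.5  0.2] T [-0.05 -0.03  0.01] g 0.409 q [-0.49  0.61  0.84  1.62 -0.49  1.13 -0.44]
```

```bash
python3 -m pendant '[[[0,0,0],[0,0,0],255],[[0,0,0],[0,0,0],255],[[0,0,0],[0,0,0],255],[[0,0,0],[0,0,0],255],[[0,0,0],[0,0,0],255],[[0,0,-0.1],[0,0,-9.5],255],[[0,0,-0.1],[0,0,-9.5],255],[[0,0,-0.1],[0,0,-9.5],255],[[0,0,-0.1],[0,0,-9.5],255],[[0,0,0],[0,0,0],255]]' 50; python3 st.py
```

```text
clock: 65.88
position: [0.6279, -0.1182, 0.0969]
ee_rot: [-0.702, 0.713, -0.001, 0.0]
ft_force: [-0.6, 0.1, -1.5]
grip_width: 0.131
t 65.88 p [ 62.79 -11.82   9.69] yaw -90.9 tilt [ 0.07 -0.05] F [-0.6  0.1 -1.5] T [-0.01  0.11 -0.12] g 0.131 q [-0.58  0.69  0.98  1.63 -0.61  1.16 -1.04]
```

```bash
python3 -m pendant '[[[0,0,-0.07],[0,0,-3.2],255],[[0,0,0],[0,0,-2.5],255],[[0,0,0],[0,0,0],255]]' 50; python3 st.py
python3 -m pendant '[[[0,0,0],[0,0,0],200],[[0,0,0],[0,0,0],150],[[0,0,2],[0,0,0],150],[[0,0,4],[0,0,5],150],[[-2,3,2],[0,0,9],150],[[-2,4,0],[0,0,9],150],[[-2,4,0],[0,0,9],150],[[-2,4,0],[0,0,9],150],[[-2,4,0],[0,0,4],150],[[-1.6,3,0],[0,0,0],150],[[0,0,0],[0,0,0],150]]' 40; python3 st.py
```

```text
clock: 66.25
position: [0.6279, -0.1182, 0.0964]
ee_rot: [-0.668, 0.744, -0.001, 0.0]
ft_force: [0.7, -0.1, -1.1]
grip_width: 0.128
t 66.25 p [ 62.79 -11.82   9.64] yaw -96.2 tilt [ 0.07 -0.05] F [ 0.7 -0.1 -1.1] T [-0.03  0.01 -0.07] g 0.128 q [-0.59  0.7   1.    1.63 -0.63  1.17 -1.12]
clock: 67.62
position: [0.5108, 0.1041, 0.1911]
ee_rot: [0.907, -0.42, 0.005, -0.006]
ft_force: [1.1, -0.2, 0.5]
grip_width: 0.411
t 67.62 p [51.08 10.41 19.11] yaw -49.68 tilt [0.8  0.38] F [ 1.1 -0.2  0.5] T [ 0.01 -0.02 -0.04] g 0.411 q [-1.21  0.19  1.03  1.86 -0.19  1.17 -0.98]
```

```bash
python3 -m pendant '[[[-0.2,0,-1],[-0.3,0.8,-1],150],[[0,0,-2.5],[0,0,0],150],[[0,0,-1.5],[0,0,0],150],[[0,0,0],[0,0,0],150]]' 40; python3 st.py
```

```text
clock: 68.12
position: [0.5105, 0.1, 0.1405]
ee_rot: [0.902, -0.432, 0.0, -0.0]
ft_force: [-0.4, 0.5, 0.5]
grip_width: 0.412
t 68.12 p [51.05 10.   14.05] yaw -51.16 tilt [0.02 0.03] F [-0.4  0.5  0.5] T [-0.   -0.03  0.03] g 0.412 q [-1.14  0.29  1.    1.91 -0.27  1.09 -0.93]
```

```bash
python3 -m pendant '[[[-0.25,0.4,-0.7],[0,0,0.5],150],[[0,0,-1.7],[0,0,0],150],[[0,0.05,-1.2],[0,0,0],150],[[0,0,0],[0,0,0],150]]' 40; python3 st.py
```

```text
clock: 68.62
position: [0.5084, 0.1044, 0.1027]
ee_rot: [0.904, -0.428, 0.0, -0.001]
ft_force: [-0.2, 0.8, 0.5]
grip_width: 0.416
t 68.62 p [50.84 10.44 10.27] yaw -50.67 tilt [0.06 0.04] F [-0.2  0.8  0.5] T [ 0.06  0.03 -0.02] g 0.416 q [-1.11  0.35  0.96  1.95 -0.33  1.02 -0.88]
```

```bash
python3 -m pendant '[[[-0.05,0.02,-0.15],[0,0,0],255],[[0,0,0],[0,0,0],255],[[0,0,0],[0,0,0],255],[[0,0,0],[0,0,0],255],[[0,0,0],[0,0,0],255],[[0,0,-0.1],[0,0,-9.5],255],[[0,0,-0.1],[0,0,-9.5],255],[[0,0,-0.1],[0,0,-9.5],255],[[0,0,-0.1],[0,0,-9.5],255],[[0,0,0],[0,0,0],255]]' 50; python3 st.py
```

```text
clock: 69.88
position: [0.5077, 0.1046, 0.0972]
ee_rot: [0.709, -0.705, 0.001, -0.001]
ft_force: [0.5, -0.0, -3.6]
grip_width: 0.131
t 69.88 p [50.77 10.46  9.72] yaw -89.71 tilt [ 0.11 -0.01] F [ 0.5 -0.  -3.6] T [-0.03 -0.03 -0.09] g 0.131 q [-1.21  0.43  1.1   1.96 -0.45  1.03 -1.47]
```

```bash
python3 -m pendant '[[[0,0,-0.05],[0,0,-4],255],[[0,0,0],[0,0,-3],255],[[0,0,0],[0,0,0],255]]' 50; python3 st.py
python3 -m pendant '[[[0,0,0],[0,0,0],200],[[0,0,0],[0,0,0],150],[[0,0,2],[0,0,0],150],[[0,0,4],[0,0,9],150],[[1,-2,5],[0,0,9],150],[[2,-4,5],[0,0,9],150],[[2,-4,4],[0,0,9],150],[[1,-1,2],[0,0,9],150],[[0,0,0],[0,0,9],150],[[0,0,0],[0,0,9],150],[[0,0,0],[0,0,9],150],[[0,0,0],[0,0,0],150]]' 40; python3 st.py; python3 -c "
from h import *
snap('wrist','w22')"; python3 nuts.py w22
```

```text
clock: 70.25
position: [0.5076, 0.1046, 0.0966]
ee_rot: [-0.668, 0.744, -0.001, 0.0]
ft_force: [1.6, -0.2, -5.2]
grip_width: 0.128
t 70.25 p [50.76 10.46  9.66] yaw -96.14 tilt [ 0.1  -0.03] F [ 1.6 -0.2 -5.2] T [-0.06 -0.25 -0.04] g 0.128 q [-1.23  0.44  1.13  1.96 -0.47  1.03 -1.57]
clock: 71.75
position: [0.5675, -0.0124, 0.3354]
ee_rot: [0.982, -0.189, 0.007, -0.004]
ft_force: [0.8, 0.3, 0.8]
grip_width: 0.409
t 71.75 p [56.75 -1.24 33.54] yaw -21.82 tilt [0.89 0.28] F [0.8 0.3 0.8] T [-0.06  0.02 -0.09] g 0.409 q [-0.91  0.23  1.03  1.53 -0.2   1.48 -0.26]
a 489 nominal [0.6512 0.0881] rect ctr [0.651  0.0889] size [0.0119 0.0417] long axis 173.7 -> joint rad -1.57 ztop 0.1063
b 299 nominal [ 0.6279 -0.1186] rect ctr [ 0.628  -0.1169] size [0.0119 0.0416] long axis 174.1 -> joint rad -1.58 ztop 0.1057
c 120 nominal [ 0.4848 -0.1025] rect ctr [ 0.4968 -0.1019] size [0.0116 0.0179] long axis 1.3 -> joint rad 1.44 ztop 0.1058
d 447 nominal [0.5081 0.1042] rect ctr [0.5084 0.1049] size [0.0119 0.0416] long axis 174.0 -> joint rad -1.58 ztop 0.1061
```

View pics/w22.png

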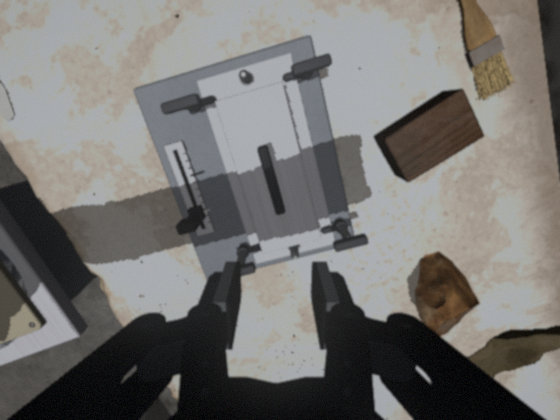

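```bash
cat > cov.py <<'E'
from pl import *
import sys
L=load(sys.argv[1]);w=cloud(L)
m=(w[...,2]>.066)&(w[...,2]<.086)&(abs(w[...,0]-.569)<.07)&(abs(w[...,1]+.007)<.12)
n,lab,st,c=cv2.connectedComponentsWithStats(m.astype(np.uint8));k=1+np.argmax(st[1:,4]);p=w[lab==k]
r=cv2.minAreaRect(p[:,:2].astype(np.float32));print(r)
A=np.c_[p[:,:2]-O,np.ones(len(p))];print('plane',np.linalg.lstsq(A,p[:,2],rcond=None)[0].round(4),np.median(p[:,2]))
E
python3 cov.py w22; python3 cov.py w17; python3 cov.py w21
```

```text
((0.567955732345581, -0.006846919655799866), (0.19817990064620972, 0.08003257215023041), 83.49365234375)
plane [0.001  0.0006 0.075 ] 0.07496449016565043
((0.5678368210792542, -0.007196500897407532), (0.19809900224208832, 0.08013362437486649), 83.49215698242188)
plane [0.     0.0011 0.0801] 0.08010903431905603
((0.5679706931114197, -0.006749019026756287), (0.19779233634471893, 0.0801800936460495), 83.45892333984375)
plane [-0.0005  0.0013  0.0795] 0.07947323388435895
```

```bash
python3 - <<'E'
from pl import *
O=np.array([.568,-.007])
for fn in('w17','w21','w22'):
    L=load(fn);w=cloud(L)
    c=O-.117*RX-.03*RY
    m=(w[...,2]>.08)&(w[...,2]<.115)&(np.hypot(w[...,0]-c[0],w[...,1]-c[1])<.06)
    p=w[m];t=p[p[:,2]>np.percentile(p[:,2],95)-.006]
    r=cv2.minAreaRect(t[:,:2].astype(np.float32));q=np.array(r[0])-O
    print(fn,len(t),np.percentile(p[:,2],95),r,'chamber',(q@RX).round(4),(q@RY).round(4))
    P=np.r_[O-.117*RX+.02*RY,.032];print('mark px',proj(L,P),proj(L,np.r_[O-.105*RX+.02*RY,.032]))
im=load('w17')['px'][:,:,::-1]
cv2.imwrite('pics/c22.png',cv2.resize(im[105:235,140:230],None,fx=4.6,fy=4.6,interpolation=cv2.INTER_CUBIC))
E
```

```text
w17 259 0.09987945120591307 ((0.44899919629096985, -0.024196907877922058), (0.013076534494757652, 0.02346506156027317), 82.74711608886719) chamber -0.1163 -0.0305
mark px [181.60219333 158.99462361] [191.15555514 158.97979896]
w21 244 0.0994959568512908 ((0.4487892687320709, -0.024334566667675972), (0.013373657129704952, 0.02348874695599079), 83.64826965332031) chamber -0.1165 -0.0306
mark px [183.44940488 153.62212661] [192.70625156 153.84594996]
w22 217 0.09975758992454058 ((0.4488414227962494, -0.024436188861727715), (0.014061098918318748, 0.0237506665289402), 82.90826416015625) chamber -0.1164 -0.0307
mark px [184.32514465 177.00754585] [192.67642799 174.67112352]
```

View pics/c22.png

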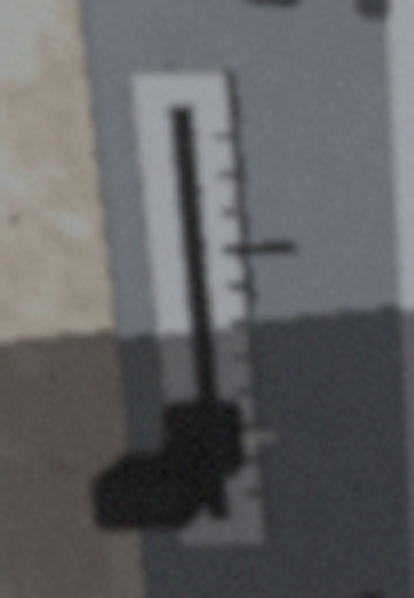

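```bash
python3 -m pendant '[[[-1,-0.1,0],[-0.3,0.9,9.6],100],[[-1.1,-0.1,0],[0,0,9.6],100],[[-1.1,-0.1,0],[0,0,9.6],100],[[-1.1,-0.1,0],[0,0,9.6],100],[[-1.1,-0.1,-1],[0,0,9.6],100],[[-1.1,-0.1,-2],[0,0,9.6],100],[[-1.1,-0.1,-2],[0,0,9.6],100],[[-1.1,-0.1,-2],[0,0,9.6],100],[[-1.1,-0.1,-2],[0,0,9.6],100],[[-1.1,-0.1,-2],[0,0,9.6],100],[[-1,-0.1,-2],[0,0,9],100],[[0,0,0],[0,0,0],100]]' 40; python3 st.py
```

```text
clock: 73.3
position: [0.4446, -0.027, 0.2061]
ee_rot: [0.746, 0.666, 0.002, -0.001]
ft_force: [0.1, 0.3, 0.4]
grip_width: 0.607
t 73.3 p [44.46 -2.7  20.61] yaw 83.5 tilt [0.09 0.26] F [0.1 0.3 0.4] T [-0.   -0.03 -0.01] g 0.607 q [-0.99 -0.13  0.91  2.01  0.11  1.22  1.33]
```

```bash
python3 -m pendant '[[[0.4,0.25,-2],[0,0,0],100],[[0,0,-3],[0,0,0],100],[[0,0,-2.5],[0,0,0],100],[[0,0,0],[0,0,0],100]]' 40; python3 st.py
```

```text
clock: 73.8
position: [0.453, -0.024, 0.134]
ee_rot: [0.754, 0.657, 0.005, 0.001]
ft_force: [-0.0, -0.8, -0.0]
grip_width: 0.609
t 73.8 p [45.3 -2.4 13.4] yaw 82.12 tilt [0.46 0.32] F [-0.  -0.8 -0. ] T [ 0.   -0.02  0.03] g 0.609 q [-0.99  0.04  0.98  2.08 -0.04  1.03  1.44]
```

```bash
python3 -m pendant '[[[-0.45,0,-1],[-0.3,0.5,1.4],100],[[0,0,-2],[0,0,0],100],[[0,0,-1.5],[0,0,0],100],[[0,0,0],[0,0,0],100]]' 40; python3 st.py
```

```text
clock: 74.3
position: [0.4511, -0.0231, 0.0912]
ee_rot: [0.747, 0.665, 0.002, 0.0]
ft_force: [0.2, -0.4, 0.3]
grip_width: 0.606
t 74.3 p [45.11 -2.31  9.12] yaw 83.38 tilt [0.18 0.12] F [ 0.2 -0.4  0.3] T [ 0.02 -0.02 -0.04] g 0.606 q [-0.96  0.15  0.98  2.12 -0.15  0.94  1.56]
```

```bash
python3 -m pendant '[[[-0.2,-0.12,-0.5],[0,0,0],100],[[0,0,0],[0,0,0],255],[[0,0,0],[0,0,0],255],[[0,0,0],[0,0,0],255],[[0,0,0],[0,0,0],255],[[0,0,0],[0,0,0],255]]' 40; python3 st.py
```

```text
clock: 75.05
position: [0.45, -0.0242, 0.0879]
ee_rot: [0.747, 0.665, 0.003, 0.001]
ft_force: [0.6, -0.2, -2.2]
grip_width: 0.156
t 75.05 p [45.   -2.42  8.79] yaw 83.38 tilt [0.32 0.19] F [ 0.6 -0.2 -2.2] T [-0.18 -0.09  0.07] g 0.156 q [-0.95  0.15  0.98  2.13 -0.16  0.93  1.57]
```

```bash
python3 -m pendant '[[[0.11,1,0],[0,0,0],255],[[0.11,1,0],[0,0,0],255],[[0.11,1,0],[0,0,0],255],[[0.11,1,0],[0,0,0],255],[[0.11,0.9,0],[0,0,0],255],[[0,0,0],[0,0,0],255]]' 40; python3 st.py; python3 -c "
import numpy as np
from pl import *
O=np.array([.568,-.007]);p=manip.get_obs()['position'][:2]-O;print(p@RX,p@RY)"
```

```text
clock: 75.8
position: [0.456, 0.0291, 0.0879]
ee_rot: [0.746, 0.666, 0.003, 0.001]
ft_force: [1.0, 1.9, -2.1]
grip_width: 0.157
t 75.8 p [45.6   2.91  8.79] yaw 83.46 tilt [0.32 0.18] F [ 1.   1.9 -2.1] T [ 0.22 -0.22  0.03] g 0.157 q [-1.03  0.17  0.94  2.11 -0.17  0.93  1.46]
-0.1153768885724908 0.02332445855280106
```

Overshot to +23.3; bring back ~3 mm (target +20).

```bash
python3 -m pendant '[[[-0.04,-0.33,0],[0,0,0],255],[[0,0,0],[0,0,0],255],[[0,0,0],[0,0,0],255]]' 40; python3 st.py; python3 -c "
import numpy as np
from pl import *
O=np.array([.568,-.007]);p=manip.get_obs()['position'][:2]-O;print(p@RX,p@RY)"
```

```text
clock: 76.18
position: [0.4556, 0.0257, 0.0879]
ee_rot: [0.746, 0.665, 0.003, 0.001]
ft_force: [0.7, 1.8, -1.0]
grip_width: 0.161
t 76.17 p [45.56  2.57  8.79] yaw 83.44 tilt [0.34 0.22] F [ 0.7  1.8 -1. ] T [ 0.21 -0.15  0.09] g 0.161 q [-1.02  0.16  0.94  2.11 -0.17  0.93  1.47]
-0.11538064862084604 0.019890964332502953
```

Release, rise, rotate back and check everything.

```bash
python3 -m pendant '[[[0,0,0],[0,0,0],200],[[0,0,0],[0,0,0],130],[[0,0,0],[0,0,0],100],[[0,0,3],[0,0,0],100],[[0,0,4],[0,0,0],100],[[0,0,5],[0,0,-9.5],100],[[1,-1,5],[0,0,-9.5],100],[[2,-1,5],[0,0,-9.5],100],[[2,-1,2],[0,0,-9.5],100],[[2,-1,0],[0,0,-9.5],100],[[2,0,0],[0,0,-9.5],100],[[0,0,0],[0,0,0],100]]' 40
python3 -m pendant '[[[0.5,0.5,0],[0,0,-9.5],100],[[0.5,0.5,0],[0,0,-9.5],100],[[0.5,0.5,0],[0,0,-9.5],100],[[0,0,0],[0,0,0],100]]' 40;python3 st.py; python3 -c "
from h import *
snap('wrist','w23');snap('side','s23');snap('scene','sc23')"; python3 nuts.py w23; python3 cov.py w23
python3 - <<'E'
from pl import *
O=np.array([.568,-.007])
L=load('w23');w=cloud(L)
c=O-.117*RX+.02*RY
m=(w[...,2]>.08)&(w[...,2]<.115)&(np.hypot(w[...,0]-c[0],w[...,1]-c[1])<.04)
p=w[m];t=p[p[:,2]>np.percentile(p[:,2],95)-.006]
q=np.array(cv2.minAreaRect(t[:,:2].astype(np.float32))[0])-O;print('tab',q@RX,q@RY)
E
```

```text
clock: 77.68
position: [0.5464, -0.0177, 0.3368]
ee_rot: [0.977, 0.213, 0.004, 0.0]
ft_force: [-0.1, -0.3, -0.3]
grip_width: 0.605
clock: 78.18
position: [0.5591, -0.0035, 0.3365]
ee_rot: [0.999, -0.035, 0.003, 0.001]
ft_force: [0.2, 0.2, -0.6]
grip_width: 0.611
t 78.17 p [55.91 -0.35 33.65] yaw -4.03 tilt [ 0.35 -0.09] F [ 0.2  0.2 -0.6] T [-0.02  0.03 -0.01] g 0.611 q [-1.02  0.24  1.13  1.54 -0.22  1.49  0.05]
a 462 nominal [0.6512 0.0881] rect ctr [0.6508 0.0889] size [0.0119 0.0417] long axis 173.9 -> joint rad -1.58 ztop 0.1061
b 176 nominal [ 0.6279 -0.1186] rect ctr [ 0.6281 -0.1169] size [0.0113 0.0413] long axis 175.8 -> joint rad -1.61 ztop 0.1055
c 256 nominal [ 0.4848 -0.1025] rect ctr [ 0.4853 -0.1011] size [0.012  0.0412] long axis 171.3 -> joint rad -1.53 ztop 0.1054
d 467 nominal [0.5081 0.1042] rect ctr [0.5082 0.1049] size [0.0118 0.0408] long axis 174.5 -> joint rad -1.59 ztop 0.1061
((0.5679414868354797, -0.006865173578262329), (0.19794566929340363, 0.08014067262411118), 83.53629302978516)
plane [-0.0001  0.0008  0.0749] 0.07495477490717717
tab -0.11672005745156235 0.020596681577127015
```

View pics/w23.png

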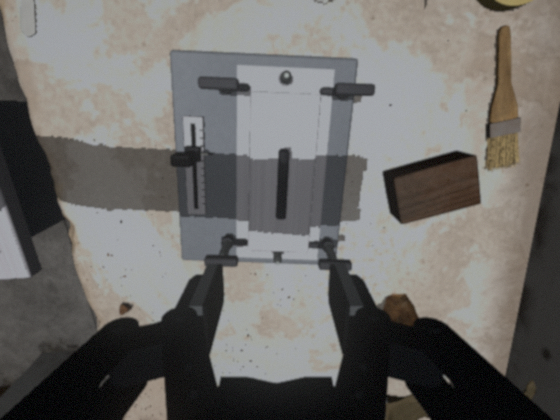

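View pics/s23.png

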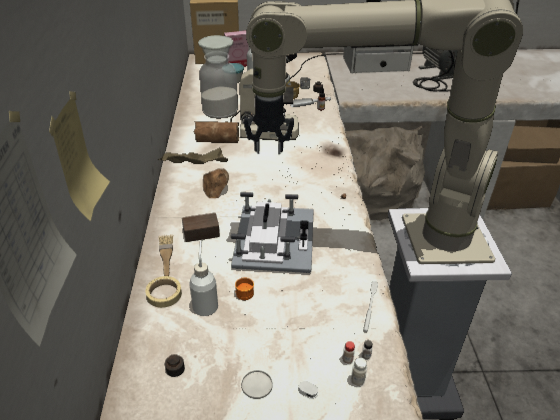

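```bash
python3 -c "
from workcell import manip
print(manip.hand_in())"
```

```text
the job is handed in; nothing more can be done
None
```

I finished the job and handed it in at about 78 s of the 210 s allowed. `hand_in()` gives no verdict.

- **Tins:** All three grey tins stood on the sample plate at about y = +61, −2 and −65 mm, with x within 3 mm. One had been knocked about 2 cm aside after I placed it, so I regripped it and put it back. The orange look-alike was not touched. The tins cannot be seen under the cover, so their last check was just before I put the cover on.
- **Cover:** It went down level over both pins with no side contact on the way. It rested on its pads with its origin at about 29 mm before tightening. Afterwards it sits at about 24 mm, level to about 0.001 rad.
- **Nuts:** In the first round (a, c, b, d) the camera showed each at 0.77 to 0.79 rad. In the second round (also a, c, b, d) the wrist angle showed each at 1.555 to 1.567 rad. The last camera fit gave 1.53 to 1.61 rad; I put the spread between nuts down to partial occlusion. Nut c was lowest, at 1.53.
- **Vent:** The slide is at about 0.0706 m, after I overshot by about 3 mm and moved it back. I let go there and moved the arm clear.
- **Bystanders:** In the last side picture they look to be where they started.

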